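Tighten the purge cover's wing screws crosswise on the tilted welding positioner

TASK

The gasketed purge cover on the vessel clamped to the tilted welding positioner is held by four wing screws that are only loosely run in. Tighten them evenly, in cross order: first nip each one up a little past the point where you feel the gasket bite, going from a screw to the one opposite and then to the other two, and then go round crosswise a second time and turn each one fully home. Let go of everything and leave the other things on the bench where they lie.

Things in the scene. Friction and masses are not known exactly. Their poses are not given: they have to be found in the camera images.
- cover (a point): Centre of the purge cover's top face: aluminium disc 210 mm across over a black gasket, on a flanged vessel clamped to the faceplate of a tilted bench welding positioner. z points out of the cover, 23 to 40 degrees from vertical, to the robot's left. A brass gas inlet 24 mm thick stands 43 mm high in the middle. Nothing of this but the wing screws moves. Seen from outside the screws stand a, b, c, d counter-clockwise
- wing_a (a point): Dark steel wing screw a, opposite c, 78 mm from the cover's centre. This point: on its axis, 36 mm above the cover's top face, in the flat wing plate (9 mm thick, 70 mm tip to tip; top edge 8 mm above this point at the middle, 13 mm at the tips; flat and clear to 22 mm below it, where a round hub 31 mm wide begins). x along the wings, y across the plate, z outward along the screw. Tighten clockwise from outside: negative about z
- wing_b (a point): Wing screw b, opposite d: same shape and size as wing screw a; this point and its axes are placed in the same way
- wing_c (a point): Wing screw c, opposite a: same shape and size as wing screw a; this point and its axes are placed in the same way
- wing_d (a point): Wing screw d, opposite b: same shape and size as wing screw a; this point and its axes are placed in the same way
- gasket_a (a joint): How far wing screw a squeezes the gasket, m: 0 while loose, 0.0003 fully home (0.65 rad past the bite). Too small to measure: feel it. Loose, the screw turns at 0.05 N m; after 0.15 to 0.75 rad the gasket bites and the torque jumps to 0.18 N m, climbs to 0.32 N m, then it stops dead: home. It stays where left; the last torque stays on the tool after small slow turns (0.02 rad), not after fast ones
- gasket_b (a joint): How far wing screw b squeezes the gasket, m: 0 while loose, 0.0003 fully home (0.65 rad past the bite). Too small to measure: feel it. Loose, the screw turns at 0.05 N m; after 0.15 to 0.75 rad the gasket bites and the torque jumps to 0.18 N m, climbs to 0.32 N m, then it stops dead: home. It stays where left; the last torque stays on the tool after small slow turns (0.02 rad), not after fast ones
- gasket_c (a joint): How far wing screw c squeezes the gasket, m: 0 while loose, 0.0003 fully home (0.65 rad past the bite). Too small to measure: feel it. Loose, the screw turns at 0.05 N m; after 0.15 to 0.75 rad the gasket bites and the torque jumps to 0.18 N m, climbs to 0.32 N m, then it stops dead: home. It stays where left; the last torque stays on the tool after small slow turns (0.02 rad), not after fast ones
- gasket_d (a joint): How far wing screw d squeezes the gasket, m: 0 while loose, 0.0003 fully home (0.65 rad past the bite). Too small to measure: feel it. Loose, the screw turns at 0.05 N m; after 0.15 to 0.75 rad the gasket bites and the torque jumps to 0.18 N m, climbs to 0.32 N m, then it stops dead: home. It stays where left; the last torque stays on the tool after small slow turns (0.02 rad), not after fast ones
- square_mid (a point): red L-shaped magnetic welding square lying on the bench, 130 x 118 mm, 20 mm thick; this point is near its middle. Bystander
- tin_mid (a point): tin with a paper band standing on the bench, 66 mm across, 110 mm high; this point is its centre. Bystander
- brush_mid (a point): Wire brush, wooden back with steel bristles down, 235 mm long, 32 mm high, lying on the bench; this point is near its middle. Bystander
- hammer_grip (a point): Hammer with a wooden handle lying on the bench; this point is on its handle. Bystander

How it is judged:
By the outcome, as a careful person would: the job done as asked, in the order asked, and still so for the second after the job is handed in, with the robot touching nothing.
It also fails if it takes over 72 s, if anything falls off the work surface, if the arm or the gripper's body presses on something with over 40 N, if the wrist force passes 120 N, or if a joint passes its speed limit or range.

ROBOT

A 7-joint arm with a two-finger parallel gripper is mounted at the origin on the work surface. World frame = base frame: x ahead of the robot, y to its left, z up, the work surface at z = 0. Lengths are in m, angles in rad, forces in N, time in s.
With the tool pointing down it reaches from about 0.4 to 0.85 m from the base axis. Payload 10.4 kg.
Tool frame: the origin (TCP) lies on the centre line of the jaws, within the pads' length; the fingertips stand 17 mm ahead of it and the grasp point (between the pads) lies 2 mm behind it; z points along the fingers, y is the direction in which the jaws open and shut (so a half turn about z gives the same grasp; the last joint's range is limited). The gripper opens to 87 mm and grips with 3 to 60 N. Pads are 19 mm wide; open, the fingers measure 117 mm over their backs; the gripper's body (75 mm by 190 mm) begins 51 mm behind the grasp point.
Start: joints at [1.102, 0.332, -0.065, 1.46, 0.022, 1.35, -0.088], TCP at [0.27, -0.564, 0.24] pointing down, gripper open.
Joint ranges: [-2.6, 2.6], [-0.5, 2.12], [-1.47, 1.34], [0.16, 2.42], [-1.27, 4.41], [0.06, 2.06], [-2.6, 2.6]. Speed limits (rad/s): [2.22, 2.22, 2.79, 2.79, 3.14, 3.14, 3.14].

INTERFACE

Orientations are given as a unit quaternion [x, y, z, w].
In Python, from bench import r gives the robot as it stands.
- The arm moves only by the tool apply_moves, never from a script. Its argument "commands" is a list of rows, each an object with "rot": the turn, a rotation vector about the world's x, y, z in units of 180 degrees (1.0 is 180 degrees), a list of three; "linear": the shift along the world's x, y, z in units of 0.3 m (1.0 is 0.3 m), a list of three; "grip": the closure, from -1 (fully open) to 1 (shut). A call has 1 to 20 rows; each row is the pose to reach, as a shift and turn from the pose commanded when the call began, turning the shorter way round; what a row does not reach only later rows make up. A row lasts 1/10 s, in which the tool goes at most 50 mm and 8.59 degrees, less where a joint would pass 70% of its speed; a pose out of reach is approached as far as the arm can. A call with a number of a shift or a turn outside -1 to 1 is refused whole. A call with a gripper value outside its range is refused whole. The fingers move at their own pace and stop on an object; "newtons" is the grip in N (left out, the last holds). Time passes only in rows, so rows that repeat a pose let the fingers close. It gives the time, the measured TCP pose, the force and the opening at its end, in the units of the state.
- r.read_state(): the state, without advancing time (a new reading comes with each control period).
- r.camera(name): name is "scene" or "top" or "wrist"; returns a dict with "frame" (420x560x3 uint8, red, green, blue), "mtx" (3x3 intrinsics, pixels), "extrinsics" (4x4, takes a point from world to camera coordinates). Camera axes: x right, y down, z forward; pixel columns grow to the right and rows downward; lengths in m; the calibration is good to about 2 mm. A picture is of the moment at which its call begins. There is no depth.
- r.close_job(): hands the job in, once; it reports no verdict.
Trained networks look in a picture, given as the dict that the camera call returned (one of the last four; its "shot" number tells which), for a name from the list of things; names that differ only in an ending like _2 or _b are one class to them, and where a whole thing is asked for, a point or a joint stands for the part that bears it (a point fixed in the world has none). Each returns a list of dicts, best first, with "p" (0 to 1); they miss things now and then, are a little off and sometimes report something else, mostly with a low value. They report only what shows in the picture. A call takes as long as a camera call.
- r.search_frame(thing, picture): "bbox" ([left, top, width, height] in pixels, round what is visible of it).
- r.spot_point(thing, picture): "location" ([column, row] in pixels: a listed point, or the origin of a listed thing).
The state is a dict: "time": time; "joint_positions": joint angles; "joint_vel": joint speeds; "joint_torque": joint torques, N m; "ee_pos": TCP position; "eef_rot": TCP orientation; "ft_force": force on the tool from outside, world axes, zero at the start; "torque": the same for the moment, N m; "width": finger opening in m.
Only numpy, scipy, OpenCV 4.12 (cv2) and the standard library are available. Lean on these libraries where they do the work, as an engineer would, in place of code of your own. Each camera call takes 0.05 s, during which the arm holds its last target. There are 200 camera calls.

## Working session

There is one attempt and no reset: what is moved stays moved. The work goes in short steps, Python scripts to look and compute and a tool call to move; the robot and the scene stay as the last step left them, time stands still between calls to the robot, and variables do not carry over. Pictures are saved under pics/ and viewed, about 8 in all and at most 12, crops included, and the job is handed in when it is done.

Besides the shell and the picture viewer there is one more tool, called after ">>>" by a JSON object that holds its "method" and its "body". apply_moves: Moves the arm, as the interface text tells. Its arguments: {"type":"object","properties":{"commands":{"type":"array","items":{"type":"object","properties":{"rot":{"type":"array","items":{"type":"number"}},"linear":{"type":"array","items":{"type":"number"}},"grip":{"type":"number"}}}},"newtons":{"type":"number"}},"required":["commands"]}

```bash
ls; mkdir -p pics
cat > h.py <<'E'
import numpy as np, cv2
from bench import r
from scipy.spatial.transform import Rotation as R
def save(c,n): cv2.imwrite('pics/'+n,cv2.cvtColor(c['frame'],cv2.COLOR_RGB2BGR))
E
python3 - <<'E'
from h import *
s=r.read_state(); print({k:np.round(v,3) for k,v in s.items()})
ims=[]
for n in ['scene','top','wrist']:
    c=r.camera(n); ims.append(c['frame']); print(n,c['mtx'].tolist() if hasattr(c['mtx'],'tolist') else c['mtx']); print(np.round(c['extrinsics'],3).tolist())
    for t in ['cover','wing_a']:
        print(t,[(np.round(d['location']).tolist(),round(d['p'],2)) for d in r.spot_point(t,c)][:7])
    save(c,n+'0.png')
E
```

```text
pics
{'time': np.float64(0.0), 'joint_positions': array([ 1.102,  0.333, -0.065,  1.461,  0.022,  1.35 , -0.089]), 'joint_vel': array([ 0.001, -0.   ,  0.   , -0.001, -0.001, -0.001, -0.001]), 'joint_torque': array([ 0.0000e+00, -6.2326e+01,  2.5000e-02, -3.8990e+01, -6.1000e-02,
        4.0000e-02,  0.0000e+00]), 'ee_pos': array([ 0.269, -0.564,  0.239]), 'eef_rot': array([ 0.975,  0.221, -0.   , -0.001]), 'ft_force': array([ 0.341, -0.45 ,  0.05 ]), 'torque': array([-0.027,  0.001,  0.   ]), 'width': np.float64(0.087)}
scene [[404.2093636708959, 0.0, 277.4268084830553], [0.0, 404.2093636708959, 204.52244294562382], [0.0, 0.0, 1.0]]
[[-0.726, 0.687, -0.005, 0.395], [0.36, 0.375, -0.854, -0.031], [-0.585, -0.622, -0.52, 1.615], [0.0, 0.0, 0.0, 1.0]]
cover [([280.0, 190.0], 0.79)]
wing_a [([267.0, 200.0], 0.82), ([294.0, 167.0], 0.74), ([365.0, 284.0], 0.63), ([308.0, 201.0], 0.62), ([260.0, 167.0], 0.5)]
top [[451.79469283879155, 0.0, 275.87099910931227], [0.0, 451.79469283879155, 209.91479346381658], [0.0, 0.0, 1.0]]
[[-0.026, -0.999, 0.02, -0.024], [-0.981, 0.022, -0.193, 0.579], [0.192, -0.025, -0.981, 1.218], [0.0, 0.0, 0.0, 1.0]]
cover [([262.0, 215.0], 0.8)]
wing_a [([227.0, 219.0], 0.85), ([264.0, 237.0], 0.8), ([285.0, 200.0], 0.63), ([251.0, 180.0], 0.61)]
wrist [[296.6884658334184, 0.0, 281.4342532672722], [0.0, 296.6884658334184, 214.33996207366846], [0.0, 0.0, 1.0]]
[[0.432, -0.902, -0.001, -0.625], [-0.867, -0.416, 0.273, -0.033], [-0.247, -0.117, -0.962, 0.391], [0.0, 0.0, 0.0, 1.0]]
cover []
wing_a []
```

Run:
```python
import cv2,numpy as np
a=cv2.imread('pics/scene0.png');b=cv2.imread('pics/top0.png')
A=cv2.resize(a[120:320,200:400],None,fx=2,fy=2);B=cv2.resize(b[140:300,180:340],(400,400))
o=np.vstack([np.hstack([A,B])]);cv2.imwrite('pics/v1.png',o)
```

```text
(no output)
```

View pics/v1.png

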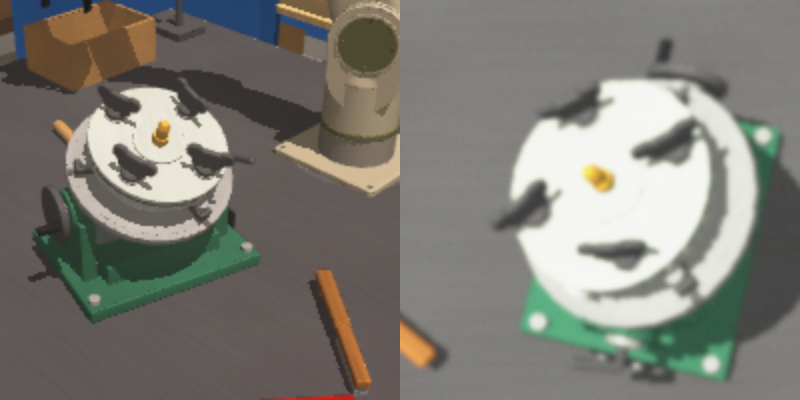

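View pics/top0.png

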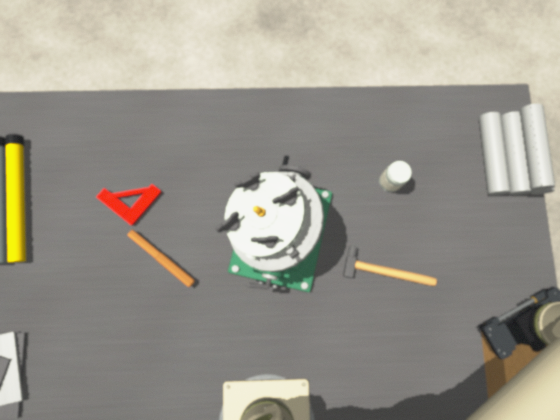

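```bash
cat > fit.py <<'E'
from h import *
from scipy.optimize import least_squares
def cams():
    return {n:r.camera(n) for n in ('scene','top')}
def proj(c,P):
    q=(np.asarray(P)@c['extrinsics'][:3,:3].T+c['extrinsics'][:3,3])@c['mtx'].T
    return q[:,:2]/q[:,2:]
def pose(p): return p[:3],R.from_rotvec(p[3:])
def model(p):
    t,Q=pose(p); P=[[0,0,0]]+[[.078*np.cos(k*np.pi/2),.078*np.sin(k*np.pi/2),.036] for k in range(4)]
    return Q.apply(P)+t
E
python3 - <<'E'
from fit import *
C=cams()
top=np.array([[262,215]]+[[227,219],[264,237],[285,200],[251,180]],float)
sc0=[[267,200],[308,201],[294,167],[260,167]]
for n,c in C.items():
    for t in ('cover','wing_a'): print(n,t,[np.round(d['location'],1).tolist() for d in r.spot_point(t,c)])
best=None
for sh in range(4):
    sc=np.array([[280,190]]+sc0[sh:]+sc0[:sh],float)
    f=lambda p:np.r_[(proj(C['top'],model(p))-top).ravel(),(proj(C['scene'],model(p))-sc).ravel()]
    for a in np.arange(4)*np.pi/2+.3:
        x0=np.r_[.6,0,.3,(R.from_euler('x',-.5)*R.from_euler('z',a)).as_rotvec()]
        s=least_squares(f,x0,loss='soft_l1')
        if best is None or s.cost<best[0].cost: best=(s,sh)
s,sh=best; print(sh,s.cost,np.round(s.fun,1)); t,Q=pose(s.x)
print(t,Q.as_matrix().round(3).tolist(),'tilt',np.degrees(np.arccos(Q.as_matrix()[2,2])),model(s.x).round(3).tolist()); np.save('p.npy',s.x)
E
```

```text
scene cover [[281.7, 190.1]]
scene wing_a [[269.4, 200.2], [293.6, 167.3], [261.3, 171.5], [306.6, 198.4]]
top cover [[263.2, 215.2]]
top wing_a [[251.5, 180.2], [262.7, 234.7], [284.4, 197.8], [225.1, 219.8]]
1 15.279819407345414 [ 0.3 -0.8 -0.1  1.1 -2.7  2.4  0.6 -2.3 -0.7  0.8 -0.4  0.1 -4.1 -2.6
  3.   0.1  0.   1.  -1.8 -0. ]
[ 0.53336129 -0.00054085  0.23751667] [[-0.249, -0.952, 0.178], [0.893, -0.155, 0.422], [-0.374, 0.264, 0.889]] tilt 27.243797303371064 [[0.533, -0.001, 0.238], [0.52, 0.084, 0.24], [0.466, 0.003, 0.29], [0.559, -0.055, 0.299], [0.614, 0.027, 0.249]]
```

```bash
cat >> h.py <<'E'
def mv(Rt,pt,s=None):
    "from current pose -> row numbers"
    s=s or r.read_state(); R0=R.from_quat(s['eef_rot'])
    return np.round((pt-s['ee_pos'])/.3,4).tolist(), np.round((Rt*R0.inv()).as_rotvec()/np.pi,4).tolist()
def frame(z,xh):
    x=xh-z*(z@xh); x/=np.linalg.norm(x); return R.from_matrix(np.c_[x,np.cross(z,x),z])
E
python3 - <<'E'
from fit import *
c=r.camera('wrist'); s=r.read_state(); T=R.from_quat(s['eef_rot'])
E=c['extrinsics']; cp=-E[:3,:3].T@E[:3,3]
print('cam in tool',T.inv().apply(cp-s['ee_pos']), 'axes',(T.as_matrix().T@E[:3,:3].T).round(3).tolist())
p=np.load('p.npy'); t,Q=pose(p); n=Q.as_matrix()[:,2]
for a in (0,60,98):
  Rt=frame(-n,np.array([np.cos(np.radians(a)),np.sin(np.radians(a)),0]))
  off=Rt.apply(T.inv().apply(cp-s['ee_pos']))
  # aim optical axis at cover
  ax=Rt.apply(T.inv().apply(E[2,:3]))
  d=.2
  pt=t+n*.19; 
  cw=pt+off; 
  M=Rt.apply(T.inv().apply(E[:3,:3])) # rows=cam axes in world
  q=(M@(model(p)-cw).T).T@c['mtx'].T
  print(a,pt,mv(Rt,pt),(q[:,:2]/q[:,2:]).round().tolist())
E
```

```text
cam in tool [ 0.07538523  0.00035835 -0.14513998] axes [[0.001, -0.962, -0.273], [1.0, 0.001, -0.0], [0.001, -0.273, 0.962]]
0 [0.56721441 0.07957841 0.40643935] ([0.9923, 2.145, 0.5562], [-0.1509, 0.0239, -0.1518]) [[281.0, 198.0], [210.0, 224.0], [299.0, 272.0], [355.0, 187.0], [261.0, 130.0]]
60 [0.56721441 0.07957841 0.40643935] ([0.9923, 2.145, 0.5562], [-0.1181, 0.0981, 0.183]) [[281.0, 198.0], [227.0, 150.0], [229.0, 253.0], [330.0, 256.0], [339.0, 153.0]]
98 [0.56721441 0.07957841 0.40643935] ([0.9923, 2.145, 0.5562], [-0.0797, 0.1419, 0.411]) [[281.0, 198.0], [279.0, 127.0], [206.0, 207.0], [283.0, 274.0], [356.0, 204.0]]
```

>>> {"method": "apply_moves", "body": {"commands": [{"linear": [0.5, 1, 0.6], "rot": [-0.04, 0.07, 0.2], "grip": -1}, {"linear": [0.5, 1, 0.6], "rot": [-0.04, 0.07, 0.2], "grip": -1}, {"linear": [0.5, 1, 0.6], "rot": [-0.04, 0.07, 0.2], "grip": -1}, {"linear": [0.5, 1, 0.6], "rot": [-0.04, 0.07, 0.2], "grip": -1}, {"linear": [0.5, 1, 0.6], "rot": [-0.04, 0.07, 0.2], "grip": -1}, {"linear": [0.5, 1, 0.6], "rot": [-0.04, 0.07, 0.2], "grip": -1}, {"linear": [0.5, 1, 0.6], "rot": [-0.04, 0.07, 0.2], "grip": -1}, {"linear": [0.5, 1, 0.6], "rot": [-0.04, 0.07, 0.2], "grip": -1}]}}

```text
time: 1.6
ee_pos: [0.4211, -0.2605, 0.4218]
eef_rot: [0.851, 0.511, -0.118, 0.037]
ft_force: [0.0, 0.4, -0.2]
width: 0.087
```

>>> {"method": "apply_moves", "body": {"commands": [{"linear": [0.49, 1, -0.04], "rot": [-0.04, 0.07, 0.2], "grip": -1}, {"linear": [0.49, 1, -0.04], "rot": [-0.04, 0.07, 0.2], "grip": -1}, {"linear": [0.49, 1, -0.04], "rot": [-0.04, 0.07, 0.2], "grip": -1}, {"linear": [0.49, 1, -0.04], "rot": [-0.04, 0.07, 0.2], "grip": -1}, {"linear": [0.49, 1, -0.04], "rot": [-0.04, 0.07, 0.2], "grip": -1}, {"linear": [0.49, 1, -0.04], "rot": [-0.04, 0.07, 0.2], "grip": -1}, {"linear": [0.49, 1, -0.04], "rot": [-0.04, 0.07, 0.2], "grip": -1}, {"linear": [0.49, 1, -0.04], "rot": [-0.04, 0.07, 0.2], "grip": -1}]}}

```text
time: 2.4
ee_pos: [0.5673, 0.0412, 0.4055]
eef_rot: [0.628, 0.742, -0.224, 0.067]
ft_force: [-0.0, -0.2, -1.0]
width: 0.0869
```

Run:
```python
from fit import *
s=r.read_state(); print(s['time'],s['joint_positions'].round(2),s['ft_force'].round(2),s['torque'].round(3))
p=np.load('p.npy');t,Q=pose(p);n=Q.as_matrix()[:,2]
print(s['ee_pos'],mv(frame(-n,np.array([np.cos(np.radians(98)),np.sin(np.radians(98)),0])),t+n*.19))
```

```text
2.4 [ 0.08  0.44 -0.66  1.11  0.58  2.03 -0.25] [-0.04 -0.16 -1.04] [ 0.524 -0.303  0.016]
[0.56730368 0.04118588 0.40546912] ([-0.0003, 0.128, 0.0032], [-0.0, 0.0026, 0.0082])
```

```bash
cat > look.py <<'E'
from fit import *
c=r.camera('wrist'); p=np.load('p.npy')
# refine with wrist detections
D=[np.array(d['location']) for d in r.spot_point('wing_a',c)]; cv=[np.array(d['location']) for d in r.spot_point('cover',c)]
P=proj(c,model(p)); print('pred',P.round().tolist()); print('det',np.round(D,1).tolist(),np.round(cv,1).tolist())
print('box',[np.round(d['bbox']).tolist() for d in r.search_frame('wing_a',c)])
np.savez('shot.npz',**{k:c[k] for k in('frame','mtx','extrinsics')}); 
im=cv2.resize(c['frame'][80:380,100:460][:,:,::-1],None,fx=2.2,fy=2,interpolation=cv2.INTER_CUBIC) if 0 else cv2.resize(c['frame'][:,:,::-1],(800,600),interpolation=cv2.INTER_CUBIC)
cv2.imwrite('pics/w1.png',im)
E
python3 look.py
```

```text
pred [[285.0, 170.0], [281.0, 87.0], [204.0, 179.0], [288.0, 251.0], [367.0, 171.0]]
det [[366.8, 169.2], [277.8, 88.7], [295.9, 250.3], [211.9, 184.0]] [[287.2, 172.8]]
box [[201.0, 149.0, 33.0, 69.0], [256.0, 49.0, 42.0, 79.0], [346.0, 131.0, 32.0, 75.0], [283.0, 219.0, 27.0, 61.0]]
```

View pics/w1.png

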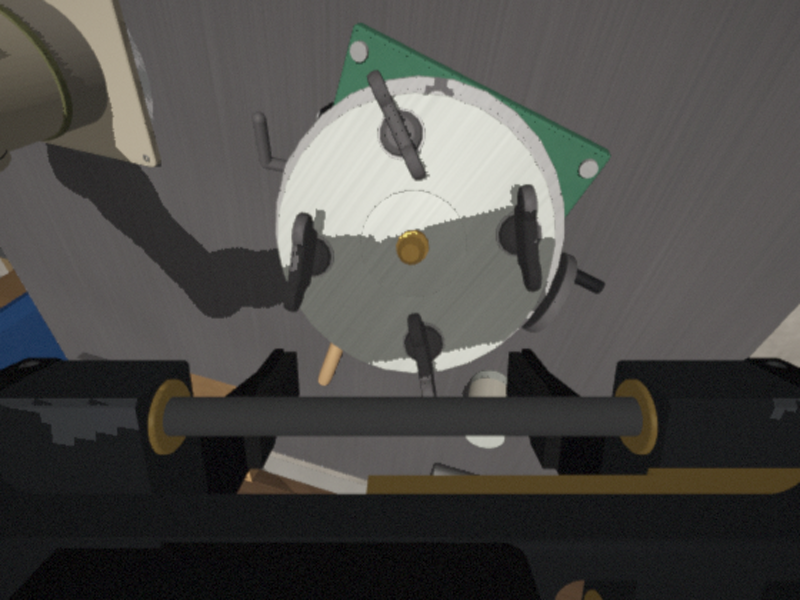

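Run:
```python
from fit import *
W=dict(np.load('shot.npz')); C=cams()
obs={'w':(W,[[287.2,172.8],[277.8,88.7],[211.9,184],[295.9,250.3],[366.8,169.2]],.6),
'top':(C['top'],[[263,215],[226,219.4],[263.5,236],[284.5,199],[251.3,180]],1),'sc':(C['scene'],[[281,190],[307.3,199.5],[293.8,167.2],[260.7,169.5],[268.2,200]],1)}
def f(p):
    m=model(p); return np.concatenate([w*(proj(c,m)-np.array(o)).ravel() for c,o,w in obs.values()])
s0=np.load('p.npy'); s=least_squares(f,s0,loss='soft_l1',f_scale=1.); 
print(s.cost,s.fun.round(1)); p=s.x; t,Q=pose(p); print(t,Q.as_matrix()[:,2],np.degrees(np.arccos(Q.as_matrix()[2,2])),(t-s0[:3]))
np.save('p2.npy',p)
tips=np.array([[[375,76],[421,177]],[[304,215],[293,306]],[[414,316],[428,397]],[[528,187],[536,288]]])*.7
E=W['extrinsics'];cp=-E[:3,:3].T@E[:3,3]
for k in range(4):
  for h in(.040,.046):
    L=[]
    for u in tips[k]:
        d=E[:3,:3].T@np.linalg.inv(W['mtx'])@np.r_[u,1]
        n=Q.as_matrix()[:,2]; lam=((t+n*h-cp)@n)/(d@n); L.append(Q.inv().apply(cp+lam*d-t))
    L=np.array(L); v=L[1]-L[0]; print(k,h,(L.mean(0)*1e3).round(1),'len',(np.linalg.norm(v)*1e3).round(1),'ang',np.degrees(np.arctan2(v[1],v[0])).round(1))
```

```text
22.25009418205029 [-0.5 -1.4  0.6 -0.1 -3.3 -0.1 -1.3  0.3  1.2 -0.5 -0.6 -1.4  1.3  1.2
 -0.1  2.2  1.6 -3.1 -1.9  0.7 -1.9  0.6 -3.3 -2.1  1.4 -0.4 -2.2  0.
 -2.6  1. ]
[ 0.534986   -0.00088258  0.23627959] [0.18185258 0.39845622 0.89897846] 25.975885879381146 [ 0.00162471 -0.00034173 -0.00123709]
0 0.04 [76.7 -0.1 40. ] len 63.4 ang -159.4
0 0.046 [76.  -0.1 46. ] len 62.0 ang -159.4
1 0.04 [ 0.9 74.6 40. ] len 62.5 ang 163.7
1 0.046 [ 1.9 73.  46. ] len 61.1 ang 163.7
2 0.04 [-75.9  -1.2  40. ] len 63.6 ang -175.7
2 0.046 [-73.2  -1.2  46. ] len 62.2 ang -175.7
3 0.04 [  1.2 -80.4  40. ] len 66.8 ang -175.9
3 0.046 [  2.2 -78.7  46. ] len 65.4 ang -175.9
```

```bash
cat > goto.py <<'E'
from fit import *
import sys,json
def st():
    return json.load(open('st.json'))
def target(k,ang,h,dxy=(0,0)):
    "tool pose: x axis at cover-frame angle ang (deg), TCP h above wing point k"
    t,Q=pose(np.load('p2.npy')); n=Q.as_matrix()[:,2]
    w=[.078*np.cos(k*np.pi/2)+dxy[0],.078*np.sin(k*np.pi/2)+dxy[1],.036+h]
    a=np.radians(ang); return frame(-n,Q.apply([np.cos(a),np.sin(a),0])),Q.apply(w)+t
def cur():
    s=r.read_state(); t,Q=pose(np.load('p2.npy')); x=Q.inv().apply(R.from_quat(s['eef_rot']).as_matrix()[:,0])
    return s,np.degrees(np.arctan2(x[1],x[0])),Q.inv().apply(s['ee_pos']-t)
def tq(s):
    return float(R.from_quat(s['eef_rot']).as_matrix()[:,2]@s['torque'])
def show():
    s,a,l=cur(); print('t',round(float(s['time']),2),'ang',a.round(2),'loc',(l*1e3).round(1),'q',s['joint_positions'].round(2),'F',s['ft_force'].round(1),'tz',round(tq(s),3),'w',round(float(s['width']),4))
E
python3 - <<'E'
from goto import *
show()
for k,a in ((0,20.6),(0,-159.4)):
    for h in (.07,): print(k,a,mv(*target(k,a,h)))
E
```

```text
t 2.7 ang -6.2 loc [-35.4  11.4 174.4] q [ 0.09  0.44 -0.65  1.12  0.58  2.03 -0.25] F [-0.6 -0.7  0.6] tz 0.067 w 0.0876
0 20.6 ([-0.1156, 0.2552, -0.3434], [0.0336, 0.0603, 0.1321])
0 -159.4 ([-0.1156, 0.2552, -0.3434], [-0.1526, -0.3476, -0.7618])
```

>>> {"method": "apply_moves", "body": {"commands": [{"linear": [-0.115, 0.255, -0.343], "rot": [0.034, 0.06, 0.132], "grip": -1}, {"linear": [-0.115, 0.255, -0.343], "rot": [0.034, 0.06, 0.132], "grip": -1}, {"linear": [-0.115, 0.255, -0.343], "rot": [0.034, 0.06, 0.132], "grip": -1}, {"linear": [-0.115, 0.255, -0.343], "rot": [0.034, 0.06, 0.132], "grip": -1}, {"linear": [-0.115, 0.255, -0.343], "rot": [0.034, 0.06, 0.132], "grip": -1}]}}

```text
time: 3.2
ee_pos: [0.5323, 0.1113, 0.3054]
eef_rot: [0.446, 0.866, -0.224, 0.011]
ft_force: [0.4, 0.6, -0.0]
width: 0.0869
```

Run:
```python
from goto import *
show(); print(mv(*target(0,20.6,.07)))
c=r.camera('wrist'); np.savez('shot2.npz',**{k:c[k] for k in('frame','mtx','extrinsics')})
p=np.load('p2.npy');print('pred',proj(c,model(p)).round().tolist()); print([np.round(d['location'],1).tolist() for d in r.spot_point('wing_a',c)],[np.round(d['location'],1).tolist() for d in r.spot_point('cover',c)])
cv2.imwrite('pics/w2.png',cv2.resize(c['frame'][:,:,::-1],(800,600),interpolation=cv2.INTER_CUBIC))
```

```text
t 3.2 ang 20.53 loc [ 77.8  -0.5 106.3] q [ 0.08  0.46 -0.77  1.33  0.53  1.88 -0.02] F [ 0.4  0.6 -0. ] tz 0.038 w 0.0869
([-0.0021, -0.0002, -0.0007], [-0.0002, 0.0003, 0.0003])
pred [[251.0, 291.0], [280.0, 230.0], [156.0, 284.0], [219.0, 384.0], [333.0, 341.0]]
[[162.7, 281.8], [280.2, 225.6], [332.0, 341.3]] [[253.7, 291.7]]
```

View pics/w2.png

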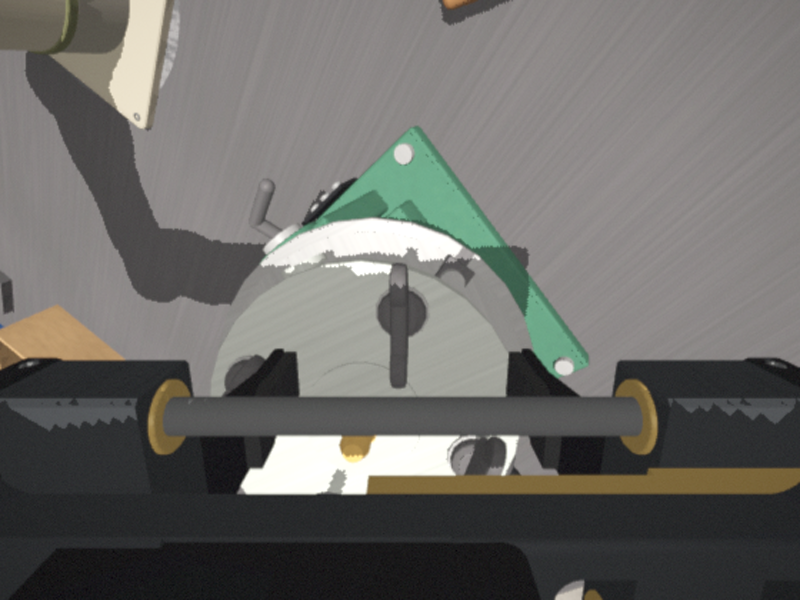

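Run:
```python
from goto import *
W=dict(np.load('shot.npz'));W2=dict(np.load('shot2.npz')); C=cams(); nan=np.nan
obs=[(W,[[287.2,172.8],[277.8,88.7],[210.5,184],[295.5,250.3],[369,168.5]],1),(W2,[[253.7,291.7],[280,227],[162.7,281.8],[nan]*2,[332,341.3]],1),
(C['top'],[[263,215],[226,219.4],[263.5,236],[284.5,199],[251.3,180]],.7),(C['scene'],[[281,190],[307.3,199.5],[293.8,167.2],[260.7,169.5],[268.2,200]],.7)]
def f(p):
    m=model(p); return np.nan_to_num(np.concatenate([w*(proj(c,m)-np.array(o)).ravel() for c,o,w in obs]))
s0=np.load('p2.npy'); s=least_squares(f,s0,loss='soft_l1'); print(s.fun.round(1)); 
t,Q=pose(s.x);t0,Q0=pose(s0); print('dt in cover',Q0.inv().apply(t-t0)*1e3,'drot',np.degrees((Q0.inv()*Q).as_rotvec()))
print((Q0.inv().apply(model(s.x)-t0)*1e3).round(1))
np.save('p3.npy',s.x)
```

```text
[ 1.3 -1.5  1.   0.7 -1.8 -0.6 -0.6  0.6  0.4 -1.  -0.6 -0.2 -0.3  1.
 -3.5 -0.5  0.   0.   2.1 -0.2  0.2 -1.4  1.8  1.4  0.9  1.8  0.9 -2.5
 -1.7  0.4 -2.   1.  -2.6 -0.6  0.5  0.6 -1.7  0.1 -1.7  0.8]
dt in cover [-1.51515201 -2.11274091 -2.63812575] drot [-2.50817177  2.4719635   0.56212826]
[[ -1.5  -2.1  -2.6]
 [ 78.    0.2  29.9]
 [ -0.8  77.4  29.9]
 [-77.9  -1.2  36.7]
 [  0.9 -78.5  36.7]]
```

```bash
cp p3.npy p2.npy
python3 - <<'E'
from goto import *
W=dict(np.load('shot.npz')); t,Q=pose(np.load('p2.npy')); n=Q.as_matrix()[:,2]; print(n,np.degrees(np.arccos(n[2])))
tips=np.array([[[375,76],[421,177]],[[304,215],[293,306]],[[414,316],[428,397]],[[528,187],[536,288]]])*.7
E=W['extrinsics'];cp=-E[:3,:3].T@E[:3,3]
for k in range(4):
    L=[]
    for u in tips[k]:
        d=E[:3,:3].T@np.linalg.inv(W['mtx'])@np.r_[u,1]; lam=((t+n*.043-cp)@n)/(d@n); L.append(Q.inv().apply(cp+lam*d-t))
    v=L[0]-L[1]; print(k,(np.mean(L,0)*1e3).round(1),np.linalg.norm(v)*1e3,np.degrees(np.arctan2(v[1],v[0])).round(1))
show(); print(mv(*target(0,20,.03)),mv(*target(0,20,.004)))
E
```

```text
[0.12775778 0.4273449  0.89501636] 26.489468704807184
0 [76.9 -0.5 43. ] 64.50338564663942 19.9
1 [ 1.  75.7 43. ] 62.754699144044025 -16.5
2 [-74.6  -0.3  43. ] 61.5797982668974 3.8
3 [  0.8 -79.2  43. ] 65.41619187868906 2.9
t 3.45 ang 19.92 loc [ 74.8  -4.4 112.8] q [ 0.08  0.46 -0.77  1.33  0.53  1.87 -0.02] F [-1.3 -0.2 -0.7] tz 0.047 w 0.087
([-0.0371, -0.0606, -0.14], [-0.0094, -0.0148, 0.0086]) ([-0.0482, -0.0976, -0.2175], [-0.0094, -0.0148, 0.0086])
```

>>> {"method": "apply_moves", "body": {"commands": [{"linear": [-0.037, -0.06, -0.14], "rot": [-0.0094, -0.0148, 0.0086], "grip": -1}, {"linear": [-0.042, -0.08, -0.18], "rot": [-0.0094, -0.0148, 0.0086], "grip": -1}, {"linear": [-0.048, -0.098, -0.217], "rot": [-0.0094, -0.0148, 0.0086], "grip": 0.2}, {"linear": [-0.048, -0.098, -0.217], "rot": [-0.0094, -0.0148, 0.0086], "grip": 0.6}, {"linear": [-0.048, -0.098, -0.217], "rot": [-0.0094, -0.0148, 0.0086], "grip": 1}, {"linear": [-0.048, -0.098, -0.217], "rot": [-0.0094, -0.0148, 0.0086], "grip": 1}, {"linear": [-0.048, -0.098, -0.217], "rot": [-0.0094, -0.0148, 0.0086], "grip": 1}, {"linear": [-0.048, -0.098, -0.217], "rot": [-0.0094, -0.0148, 0.0086], "grip": 1}, {"linear": [-0.048, -0.098, -0.217], "rot": [-0.0094, -0.0148, 0.0086], "grip": 1}], "newtons": 10}}

```text
time: 4.35
ee_pos: [0.5177, 0.0834, 0.2398]
eef_rot: [0.438, 0.869, -0.226, 0.04]
ft_force: [0.0, 0.3, 1.1]
width: 0.0389
```

Run:
```python
from goto import *
show(); s=r.read_state(); T=R.from_quat(s['eef_rot']).inv(); print('tool F',T.apply(s['ft_force']),'M',T.apply(s['torque']))
c=r.camera('wrist'); cv2.imwrite('pics/w3.png',c['frame'][:,:,::-1])
```

```text
t 4.35 ang 20.19 loc [79.1  0.  39.7] q [ 0.14  0.41 -0.77  1.53  0.55  1.7  -0.04] F [0.  0.3 1.1] tz 0.047 w 0.0389
tool F [-0.08381457 -0.18857317 -1.12219181] M [-0.51047308  0.23880986  0.04681578]
```

View pics/w3.png

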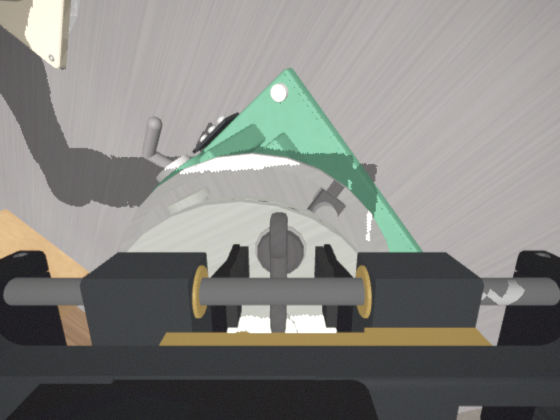

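>>> {"method": "apply_moves", "body": {"commands": [{"linear": [0, 0, 0], "rot": [0, 0, 0], "grip": 1}, {"linear": [0, 0, 0], "rot": [0, 0, 0], "grip": 1}, {"linear": [0, 0, 0], "rot": [0, 0, 0], "grip": 1}, {"linear": [0, 0, 0], "rot": [0, 0, 0], "grip": 1}, {"linear": [0, 0, 0], "rot": [0, 0, 0], "grip": 1}, {"linear": [0, 0, 0], "rot": [0, 0, 0], "grip": 1}], "newtons": 15}}

```text
time: 5.0
ee_pos: [0.5169, 0.0827, 0.24]
eef_rot: [0.438, 0.869, -0.227, 0.04]
ft_force: [-5.2, -2.2, 4.6]
width: 0.009
```

```bash
cat >> goto.py <<'E'
def tool():
    s=r.read_state(); T=R.from_quat(s['eef_rot']).inv(); print('tool F',T.apply(s['ft_force']).round(1),'M',T.apply(s['torque']).round(3),'z',(R.from_quat(s['eef_rot']).as_matrix()[:,2]).round(3))
E
python3 -c "
from goto import *
show();tool()"
```

```text
t 5.0 ang 20.17 loc [78.7  1.1 39.5] q [ 0.14  0.41 -0.77  1.53  0.55  1.7  -0.04] F [-5.2 -2.2  4.6] tz 0.125 w 0.009
tool F [ 0.3 -6.8 -2.5] M [0.791 0.431 0.125] z [-0.13  -0.429 -0.894]
```

>>> {"method": "apply_moves", "body": {"commands": [{"linear": [0, 0, 0], "rot": [-0.0021, -0.0068, -0.0142], "grip": 1}, {"linear": [0, 0, 0], "rot": [-0.0041, -0.0137, -0.0285], "grip": 1}, {"linear": [0, 0, 0], "rot": [-0.005, -0.0164, -0.0341], "grip": 1}, {"linear": [0, 0, 0], "rot": [-0.0058, -0.0191, -0.0398], "grip": 1}, {"linear": [0, 0, 0], "rot": [-0.0066, -0.0218, -0.0455], "grip": 1}, {"linear": [0, 0, 0], "rot": [-0.0066, -0.0218, -0.0455], "grip": 1}], "newtons": 45}}

```text
time: 5.6
ee_pos: [0.517, 0.0827, 0.2399]
eef_rot: [0.507, 0.831, -0.223, 0.058]
ft_force: [-4.5, -1.5, 3.7]
width: 0.0086
```

```bash
python3 -c "
from goto import *
show();tool()"
```

```text
t 5.6 ang 10.98 loc [78.8  0.9 39.5] q [ 0.12  0.4  -0.75  1.54  0.55  1.69 -0.2 ] F [-4.5 -1.5  3.7] tz 0.042 w 0.0086
tool F [-0.2 -5.6 -2.1] M [0.568 0.259 0.042] z [-0.13  -0.429 -0.894]
```

>>> {"method": "apply_moves", "body": {"commands": [{"linear": [0, 0, 0], "rot": [-0.0008, -0.0027, -0.0057], "grip": 1}, {"linear": [0, 0, 0], "rot": [-0.0017, -0.0055, -0.0114], "grip": 1}, {"linear": [0, 0, 0], "rot": [-0.0025, -0.0082, -0.0171], "grip": 1}, {"linear": [0, 0, 0], "rot": [-0.0025, -0.0082, -0.0171], "grip": 1}]}}

```text
time: 6.0
ee_pos: [0.517, 0.0827, 0.2399]
eef_rot: [0.531, 0.815, -0.221, 0.064]
ft_force: [-4.6, -2.4, 3.3]
width: 0.0087
```

```bash
python3 -c "
from goto import *
show();tool()"
```

```text
t 6.0 ang 7.53 loc [78.8  0.9 39.5] q [ 0.12  0.4  -0.74  1.54  0.54  1.69 -0.26] F [-4.6 -2.4  3.3] tz 0.068 w 0.0087
tool F [-1.1 -5.9 -1.3] M [0.587 0.321 0.068] z [-0.13  -0.429 -0.894]
```

>>> {"method": "apply_moves", "body": {"commands": [{"linear": [0, 0, 0], "rot": [-0.0008, -0.0027, -0.0057], "grip": 1}, {"linear": [0, 0, 0], "rot": [-0.0017, -0.0055, -0.0114], "grip": 1}, {"linear": [0, 0, 0], "rot": [-0.0025, -0.0082, -0.0171], "grip": 1}, {"linear": [0, 0, 0], "rot": [-0.0025, -0.0082, -0.0171], "grip": 1}]}}

```text
time: 6.4
ee_pos: [0.517, 0.0828, 0.2399]
eef_rot: [0.555, 0.799, -0.219, 0.071]
ft_force: [-5.0, -2.3, 2.9]
width: 0.0083
```

```bash
python3 -c "
from goto import *
show();tool()"
```

```text
t 6.4 ang 4.09 loc [78.8  0.9 39.5] q [ 0.11  0.4  -0.73  1.54  0.54  1.69 -0.31] F [-5.  -2.3  2.9] tz 0.044 w 0.0083
tool F [-1.2 -6.1 -1. ] M [0.532 0.24  0.044] z [-0.13  -0.429 -0.894]
```

>>> {"method": "apply_moves", "body": {"commands": [{"linear": [0, 0, 0], "rot": [-0.0008, -0.0027, -0.0057], "grip": 1}, {"linear": [0, 0, 0], "rot": [-0.0017, -0.0055, -0.0114], "grip": 1}, {"linear": [0, 0, 0], "rot": [-0.0025, -0.0082, -0.0171], "grip": 1}, {"linear": [0, 0, 0], "rot": [-0.0033, -0.0109, -0.0228], "grip": 1}]}}

```text
time: 6.8
ee_pos: [0.517, 0.0828, 0.2399]
eef_rot: [0.587, 0.776, -0.216, 0.08]
ft_force: [-4.9, -2.7, 3.0]
width: 0.0087
```

```bash
python3 -c "
from goto import *
show();tool()"
```

```text
t 6.8 ang -0.5 loc [78.8  0.9 39.5] q [ 0.1   0.4  -0.72  1.54  0.53  1.69 -0.39] F [-4.9 -2.7  3. ] tz -0.041 w 0.0087
tool F [-2.  -6.  -0.9] M [ 0.547  0.197 -0.041] z [-0.13  -0.429 -0.894]
```

>>> {"method": "apply_moves", "body": {"commands": [{"linear": [0, 0, 0], "rot": [-0.0008, -0.0027, -0.0057], "grip": 1}, {"linear": [0, 0, 0], "rot": [-0.0017, -0.0055, -0.0114], "grip": 1}, {"linear": [0, 0, 0], "rot": [-0.0025, -0.0082, -0.0171], "grip": 1}, {"linear": [0, 0, 0], "rot": [-0.0025, -0.0082, -0.0171], "grip": 1}]}}

```text
time: 7.2
ee_pos: [0.517, 0.0828, 0.2399]
eef_rot: [0.61, 0.758, -0.214, 0.086]
ft_force: [-4.6, -2.5, 3.6]
width: 0.0089
```

```bash
python3 -c "
from goto import *
show();tool()"
```

```text
t 7.2 ang -3.94 loc [78.8  0.9 39.5] q [ 0.09  0.39 -0.71  1.54  0.53  1.69 -0.45] F [-4.6 -2.5  3.6] tz 0.07 w 0.0089
tool F [-2.5 -5.6 -1.6] M [0.597 0.237 0.07 ] z [-0.13  -0.429 -0.894]
```

>>> {"method": "apply_moves", "body": {"commands": [{"linear": [0, 0, 0], "rot": [-0.0002, -0.0007, -0.0014], "grip": 1}, {"linear": [0, 0, 0], "rot": [-0.0004, -0.0014, -0.0028], "grip": 1}, {"linear": [0, 0, 0], "rot": [-0.0006, -0.002, -0.0042], "grip": 1}, {"linear": [0, 0, 0], "rot": [-0.0008, -0.0027, -0.0057], "grip": 1}]}}

```text
time: 7.6
ee_pos: [0.517, 0.0828, 0.2399]
eef_rot: [0.617, 0.752, -0.213, 0.088]
ft_force: [-4.9, -2.1, 3.9]
width: 0.0088
```

```bash
python3 -c "
from goto import *
show();tool()"
```

```text
t 7.6 ang -5.05 loc [78.8  0.9 39.5] q [ 0.09  0.39 -0.7   1.54  0.53  1.69 -0.47] F [-4.9 -2.1  3.9] tz 0.004 w 0.0088
tool F [-2.3 -5.9 -2. ] M [0.636 0.153 0.004] z [-0.13  -0.429 -0.894]
```

>>> {"method": "apply_moves", "body": {"commands": [{"linear": [0, 0, 0], "rot": [0, 0, 0], "grip": 1}, {"linear": [0, 0, 0], "rot": [0, 0, 0], "grip": 1}]}}

```text
time: 7.8
ee_pos: [0.517, 0.0828, 0.2399]
eef_rot: [0.617, 0.752, -0.213, 0.088]
ft_force: [-4.5, -2.3, 4.4]
width: 0.0092
```

```bash
python3 -c "
from goto import *
show();tool()"
```

```text
t 7.8 ang -5.04 loc [78.8  0.9 39.5] q [ 0.09  0.39 -0.7   1.54  0.53  1.69 -0.47] F [-4.5 -2.3  4.4] tz 0.002 w 0.0092
tool F [-2.8 -5.6 -2.4] M [0.635 0.128 0.002] z [-0.13  -0.429 -0.894]
```

>>> {"method": "apply_moves", "body": {"commands": [{"linear": [0, 0, 0], "rot": [-0.0012, -0.0041, -0.0085], "grip": 1}, {"linear": [0, 0, 0], "rot": [-0.0025, -0.0082, -0.0171], "grip": 1}, {"linear": [0, 0, 0], "rot": [-0.0027, -0.0089, -0.0185], "grip": 1}, {"linear": [0, 0, 0], "rot": [-0.0029, -0.0096, -0.0199], "grip": 1}, {"linear": [0, 0, 0], "rot": [-0.0031, -0.0102, -0.0213], "grip": 1}, {"linear": [0, 0, 0], "rot": [-0.0033, -0.0109, -0.0228], "grip": 1}]}}

```text
time: 8.4
ee_pos: [0.517, 0.0828, 0.2399]
eef_rot: [0.647, 0.727, -0.209, 0.097]
ft_force: [-4.5, -1.6, 3.2]
width: 0.0088
```

```bash
python3 -c "
from goto import *
show();tool()"
```

```text
t 8.4 ang -9.64 loc [78.8  0.9 39.5] q [ 0.08  0.39 -0.69  1.54  0.53  1.68 -0.54] F [-4.5 -1.6  3.2] tz -0.033 w 0.0088
tool F [-2.1 -5.1 -1.6] M [ 0.594  0.151 -0.033] z [-0.13  -0.429 -0.894]
```

>>> {"method": "apply_moves", "body": {"commands": [{"linear": [0, 0, 0], "rot": [-0.0012, -0.0041, -0.0085], "grip": 1}, {"linear": [0, 0, 0], "rot": [-0.0025, -0.0082, -0.0171], "grip": 1}, {"linear": [0, 0, 0], "rot": [-0.0027, -0.0089, -0.0185], "grip": 1}, {"linear": [0, 0, 0], "rot": [-0.0029, -0.0096, -0.0199], "grip": 1}, {"linear": [0, 0, 0], "rot": [-0.0031, -0.0102, -0.0213], "grip": 1}, {"linear": [0, 0, 0], "rot": [-0.0033, -0.0109, -0.0228], "grip": 1}]}}

```text
time: 9.0
ee_pos: [0.517, 0.0828, 0.2399]
eef_rot: [0.676, 0.7, -0.205, 0.105]
ft_force: [-4.8, -2.7, 3.6]
width: 0.0087
```

```bash
python3 -c "
from goto import *
show();tool()"
```

```text
t 9.0 ang -14.23 loc [78.8  0.9 39.5] q [ 0.08  0.39 -0.68  1.54  0.52  1.68 -0.62] F [-4.8 -2.7  3.6] tz -0.042 w 0.0087
tool F [-3.6 -5.2 -1.4] M [ 0.573  0.163 -0.042] z [-0.13  -0.429 -0.894]
```

>>> {"method": "apply_moves", "body": {"commands": [{"linear": [0, 0, 0], "rot": [-0.0012, -0.0041, -0.0085], "grip": 1}, {"linear": [0, 0, 0], "rot": [-0.0025, -0.0082, -0.0171], "grip": 1}, {"linear": [0, 0, 0], "rot": [-0.0027, -0.0089, -0.0185], "grip": 1}, {"linear": [0, 0, 0], "rot": [-0.0029, -0.0096, -0.0199], "grip": 1}, {"linear": [0, 0, 0], "rot": [-0.0031, -0.0102, -0.0213], "grip": 1}, {"linear": [0, 0, 0], "rot": [-0.0033, -0.0109, -0.0228], "grip": 1}]}}

```text
time: 9.6
ee_pos: [0.5171, 0.0828, 0.2399]
eef_rot: [0.703, 0.673, -0.201, 0.113]
ft_force: [-4.7, -2.2, 4.4]
width: 0.0088
```

```bash
python3 -c "
from goto import *
show();tool()"
```

```text
t 9.6 ang -18.79 loc [78.8  0.8 39.5] q [ 0.07  0.39 -0.67  1.54  0.52  1.68 -0.7 ] F [-4.7 -2.2  4.4] tz -0.181 w 0.0088
tool F [-3.9 -5.  -2.4] M [ 0.588 -0.048 -0.181] z [-0.13  -0.429 -0.894]
```

>>> {"method": "apply_moves", "body": {"commands": [{"linear": [0, 0, 0], "rot": [-0.0004, -0.0014, -0.0028], "grip": 1}, {"linear": [0, 0, 0], "rot": [-0.0008, -0.0027, -0.0057], "grip": 1}, {"linear": [0, 0, 0], "rot": [-0.0012, -0.0041, -0.0085], "grip": 1}, {"linear": [0, 0, 0], "rot": [-0.0017, -0.0055, -0.0114], "grip": 1}, {"linear": [0, 0, 0], "rot": [-0.0017, -0.0055, -0.0114], "grip": 1}]}}

```text
time: 10.1
ee_pos: [0.5171, 0.0828, 0.2399]
eef_rot: [0.716, 0.659, -0.199, 0.117]
ft_force: [-4.7, -2.2, 3.2]
width: 0.009
```

```bash
python3 -c "
from goto import *
show();tool()"
```

```text
t 10.1 ang -21.1 loc [78.8  0.8 39.5] q [ 0.06  0.38 -0.66  1.54  0.52  1.68 -0.74] F [-4.7 -2.2  3.2] tz -0.144 w 0.009
tool F [-3.6 -4.7 -1.3] M [ 0.631 -0.047 -0.144] z [-0.13  -0.43  -0.894]
```

>>> {"method": "apply_moves", "body": {"commands": [{"linear": [0, 0, 0], "rot": [0, 0, 0], "grip": 0}, {"linear": [0, 0, 0], "rot": [0, 0, 0], "grip": 0}, {"linear": [0, 0, 0], "rot": [0, 0, 0], "grip": 0}, {"linear": [0, 0, 0], "rot": [0, 0, 0], "grip": 0}, {"linear": [0.021, 0.071, 0.149], "rot": [0, 0, 0], "grip": 0}, {"linear": [0.021, 0.071, 0.149], "rot": [0, 0, 0], "grip": 0}]}}

```text
time: 10.7
ee_pos: [0.525, 0.1076, 0.2884]
eef_rot: [0.716, 0.66, -0.195, 0.118]
ft_force: [0.4, -0.4, 0.8]
width: 0.0418
```

```bash
python3 -c "
from goto import *
show();tool()
print(mv(*target(2,3.8,.05)))"
```

```text
t 10.7 ang -21.07 loc [79.9 -0.4 94.5] q [ 0.02  0.39 -0.67  1.43  0.51  1.78 -0.73] F [ 0.4 -0.4  0.8] tz 0.04 w 0.0418
tool F [-0.6  0.3 -0.6] M [-0.16   0.524  0.04 ] z [-0.123 -0.426 -0.896]
([0.1562, -0.4732, 0.172], [0.0167, 0.0604, 0.1231])
```

>>> {"method": "apply_moves", "body": {"commands": [{"linear": [0.156, -0.473, 0.172], "rot": [0.0167, 0.0604, 0.1231], "grip": 0}, {"linear": [0.156, -0.473, 0.172], "rot": [0.0167, 0.0604, 0.1231], "grip": 0}, {"linear": [0.156, -0.473, 0.172], "rot": [0.0167, 0.0604, 0.1231], "grip": 0}, {"linear": [0.156, -0.473, 0.172], "rot": [0.0167, 0.0604, 0.1231], "grip": 0}, {"linear": [0.156, -0.473, 0.172], "rot": [0.0167, 0.0604, 0.1231], "grip": 0}]}}

```text
time: 11.2
ee_pos: [0.5714, -0.041, 0.3367]
eef_rot: [0.56, 0.795, -0.221, 0.072]
ft_force: [-0.2, 0.6, 0.2]
width: 0.0438
```

Run:
```python
from goto import *
show();tool();print(mv(*target(2,3.8,.004)))
c=r.camera('wrist'); cv2.imwrite('pics/w4.png',cv2.resize(c['frame'][100:380,140:420,::-1],(560,560)))
print(proj(c,model(np.load('p2.npy'))).round().tolist(),[np.round(d['location'],1).tolist() for d in r.spot_point('wing_a',c)])
```

```text
t 11.2 ang 3.46 loc [-82.4   1.   80.1] q [ 0.25  0.38 -0.66  1.34  0.59  1.8  -0.02] F [-0.2  0.6  0.2] tz 0.02 w 0.0438
tool F [ 0.5 -0.1 -0.4] M [-0.389  0.356  0.02 ] z [-0.132 -0.432 -0.892]
([-0.0184, -0.0435, -0.1261], [0.002, -0.0006, 0.0021])
[[289.0, 119.0], [301.0, -37.0], [162.0, 108.0], [283.0, 238.0], [419.0, 125.0]] [[280.6, 238.2], [416.7, 124.0]]
```

View pics/w4.png

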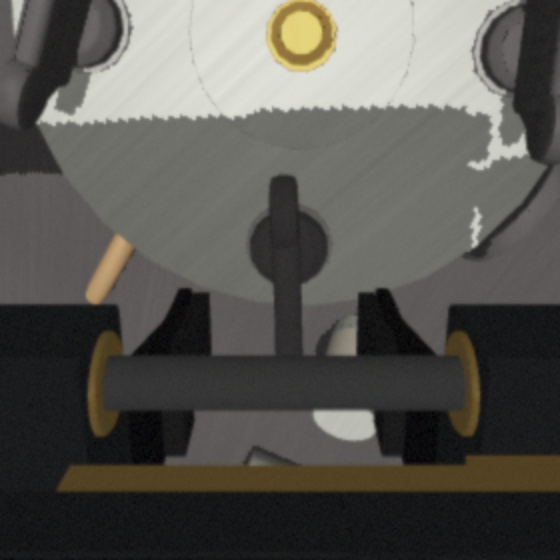

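Run:
```python
from goto import *
show();print(mv(*target(2,5,.004)))
```

```text
t 11.3 ang 3.74 loc [-78.2   0.6  80.9] q [ 0.24  0.38 -0.66  1.34  0.59  1.8  -0.02] F [-0.4 -0.7 -0.4] tz -0.01 w 0.0438
([-0.0157, -0.057, -0.1227], [0.0025, 0.0018, 0.0066])
```

>>> {"method": "apply_moves", "body": {"commands": [{"linear": [-0.0157, -0.057, -0.1227], "rot": [0.0025, 0.0018, 0.0066], "grip": 0}, {"linear": [-0.0157, -0.057, -0.1227], "rot": [0.0025, 0.0018, 0.0066], "grip": 0}, {"linear": [-0.0157, -0.057, -0.1227], "rot": [0.0025, 0.0018, 0.0066], "grip": 1}, {"linear": [-0.0157, -0.057, -0.1227], "rot": [0.0025, 0.0018, 0.0066], "grip": 1}, {"linear": [-0.0157, -0.057, -0.1227], "rot": [0.0025, 0.0018, 0.0066], "grip": 1}, {"linear": [-0.0157, -0.057, -0.1227], "rot": [0.0025, 0.0018, 0.0066], "grip": 1}, {"linear": [-0.0157, -0.057, -0.1227], "rot": [0.0025, 0.0018, 0.0066], "grip": 1}, {"linear": [-0.0157, -0.057, -0.1227], "rot": [0.0025, 0.0018, 0.0066], "grip": 1}, {"linear": [-0.0157, -0.057, -0.1227], "rot": [0.0025, 0.0018, 0.0066], "grip": 1}], "newtons": 15}}

```text
time: 12.2
ee_pos: [0.566, -0.0543, 0.2995]
eef_rot: [0.549, 0.804, -0.218, 0.07]
ft_force: [-2.8, 0.7, 4.4]
width: 0.0091
```

```bash
python3 -c "
from goto import *
show();tool()"
```

```text
t 12.2 ang 5.03 loc [-78.5   0.2  40.5] q [ 0.28  0.37 -0.66  1.42  0.59  1.71 -0.  ] F [-2.8  0.7  4.4] tz -0.023 w 0.0091
tool F [ 0.1 -3.5 -3.8] M [-0.011  0.582 -0.023] z [-0.127 -0.428 -0.895]
```

>>> {"method": "apply_moves", "body": {"commands": [{"linear": [0, 0, 0], "rot": [-0.0021, -0.0068, -0.0142], "grip": 1}, {"linear": [0, 0, 0], "rot": [-0.0041, -0.0137, -0.0285], "grip": 1}, {"linear": [0, 0, 0], "rot": [-0.005, -0.0164, -0.0341], "grip": 1}, {"linear": [0, 0, 0], "rot": [-0.0052, -0.0171, -0.0356], "grip": 1}, {"linear": [0, 0, 0], "rot": [-0.0054, -0.0178, -0.037], "grip": 1}, {"linear": [0, 0, 0], "rot": [-0.0056, -0.0184, -0.0384], "grip": 1}, {"linear": [0, 0, 0], "rot": [-0.0058, -0.0191, -0.0398], "grip": 1}], "newtons": 45}}

```text
time: 12.9
ee_pos: [0.566, -0.0543, 0.2995]
eef_rot: [0.603, 0.764, -0.213, 0.085]
ft_force: [-3.9, 1.3, 4.9]
width: 0.0088
```

```bash
python3 -c "
from goto import *
show();tool()"
```

```text
t 12.9 ang -2.94 loc [-78.5   0.2  40.5] q [ 0.27  0.37 -0.64  1.43  0.58  1.71 -0.14] F [-3.9  1.3  4.9] tz -0.008 w 0.0088
tool F [ 0.2 -4.5 -4.4] M [ 0.23   0.651 -0.008] z [-0.127 -0.428 -0.895]
```

>>> {"method": "apply_moves", "body": {"commands": [{"linear": [0, 0, 0], "rot": [-0.0012, -0.0041, -0.0085], "grip": 1}, {"linear": [0, 0, 0], "rot": [-0.0025, -0.0082, -0.0171], "grip": 1}, {"linear": [0, 0, 0], "rot": [-0.0027, -0.0089, -0.0185], "grip": 1}, {"linear": [0, 0, 0], "rot": [-0.0029, -0.0096, -0.0199], "grip": 1}, {"linear": [0, 0, 0], "rot": [-0.0031, -0.0102, -0.0213], "grip": 1}, {"linear": [0, 0, 0], "rot": [-0.0033, -0.0109, -0.0228], "grip": 1}]}}

```text
time: 13.5
ee_pos: [0.5659, -0.0543, 0.2995]
eef_rot: [0.633, 0.739, -0.21, 0.093]
ft_force: [-2.9, 2.0, 6.4]
width: 0.0087
```

```bash
python3 -c "
from goto import *
show();tool()"
```

```text
t 13.5 ang -7.52 loc [-78.4   0.2  40.5] q [ 0.26  0.36 -0.63  1.43  0.58  1.71 -0.22] F [-2.9  2.   6.4] tz -0.171 w 0.0087
tool F [-0.2 -3.8 -6.2] M [ 0.385  0.498 -0.171] z [-0.128 -0.428 -0.895]
```

>>> {"method": "apply_moves", "body": {"commands": [{"linear": [0, 0, 0], "rot": [-0.0004, -0.0014, -0.0028], "grip": 1}, {"linear": [0, 0, 0], "rot": [-0.0008, -0.0027, -0.0057], "grip": 1}, {"linear": [0, 0, 0], "rot": [-0.0012, -0.0041, -0.0085], "grip": 1}, {"linear": [0, 0, 0], "rot": [-0.0017, -0.0055, -0.0114], "grip": 1}, {"linear": [0, 0, 0], "rot": [-0.0017, -0.0055, -0.0114], "grip": 1}]}}

```text
time: 14.0
ee_pos: [0.5659, -0.0542, 0.2995]
eef_rot: [0.648, 0.726, -0.208, 0.098]
ft_force: [-2.7, 3.3, 5.6]
width: 0.0089
```

```bash
python3 -c "
from goto import *
show();tool()"
```

```text
t 14.0 ang -9.82 loc [-78.4   0.3  40.5] q [ 0.26  0.36 -0.63  1.43  0.58  1.71 -0.26] F [-2.7  3.3  5.6] tz -0.158 w 0.0089
tool F [ 1.  -3.4 -6.1] M [ 0.482  0.465 -0.158] z [-0.127 -0.429 -0.894]
```

>>> {"method": "apply_moves", "body": {"commands": [{"linear": [0, 0, 0], "rot": [0, 0, 0], "grip": 0}, {"linear": [0, 0, 0], "rot": [0, 0, 0], "grip": 0}, {"linear": [0, 0, 0], "rot": [0, 0, 0], "grip": 0}, {"linear": [0, 0, 0], "rot": [0, 0, 0], "grip": 0}, {"linear": [0.021, 0.071, 0.149], "rot": [0, 0, 0], "grip": 0}, {"linear": [0.021, 0.071, 0.149], "rot": [0, 0, 0], "grip": 0}, {"linear": [0.021, 0.071, 0.149], "rot": [0, 0, 0], "grip": 0}]}}

```text
time: 14.7
ee_pos: [0.5728, -0.0324, 0.3444]
eef_rot: [0.648, 0.726, -0.207, 0.098]
ft_force: [-0.4, -0.6, -0.7]
width: 0.0428
```

```bash
python3 -c "
from goto import *
show();tool()
print(mv(*target(1,-16.5,.05)))"
```

```text
t 14.7 ang -9.85 loc [-78.2  -0.3  91. ] q [ 0.22  0.37 -0.63  1.32  0.58  1.8  -0.25] F [-0.4 -0.6 -0.7] tz 0.023 w 0.0428
tool F [-0.2 -0.3  0.9] M [-0.314  0.527  0.023] z [-0.125 -0.428 -0.895]
([-0.3282, 0.1621, -0.0491], [-0.0045, -0.0151, -0.0334])
```

>>> {"method": "apply_moves", "body": {"commands": [{"linear": [-0.328, 0.162, -0.049], "rot": [-0.0045, -0.0151, -0.0334], "grip": 0}, {"linear": [-0.328, 0.162, -0.049], "rot": [-0.0045, -0.0151, -0.0334], "grip": 0}, {"linear": [-0.328, 0.162, -0.049], "rot": [-0.0045, -0.0151, -0.0334], "grip": 0}, {"linear": [-0.328, 0.162, -0.049], "rot": [-0.0045, -0.0151, -0.0334], "grip": 0}, {"linear": [-0.328, 0.162, -0.049], "rot": [-0.0045, -0.0151, -0.0334], "grip": 0}]}}

```text
time: 15.2
ee_pos: [0.4745, 0.0142, 0.329]
eef_rot: [0.69, 0.686, -0.203, 0.109]
ft_force: [0.0, -1.3, -0.1]
width: 0.0435
```

Run:
```python
from goto import *
show();tool()
c=r.camera('wrist'); cv2.imwrite('pics/w5.png',cv2.resize(c['frame'][100:380,140:420,::-1],(560,560)))
show(); print(mv(*target(1,-16.5,.004)))
```

```text
t 15.2 ang -16.59 loc [-1.5 78.1 84.5] q [ 0.22  0.18 -0.68  1.57  0.45  1.75 -0.46] F [ 0.  -1.3 -0.1] tz 0.027 w 0.0435
tool F [-1.1  0.1  0.6] M [-0.203  0.461  0.027] z [-0.13  -0.428 -0.894]
t 15.25 ang -16.61 loc [-1.6 77.9 84.4] q [ 0.22  0.18 -0.68  1.57  0.45  1.75 -0.46] F [ 0.4 -1.2 -0.4] tz 0.03 w 0.0437
([-0.0208, -0.0585, -0.1343], [0.0002, -0.0007, 0.001])
```

View pics/w5.png

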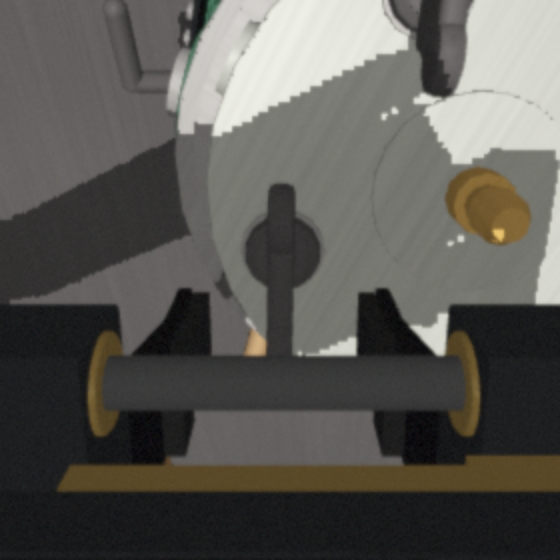

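>>> {"method": "apply_moves", "body": {"commands": [{"linear": [-0.0208, -0.0585, -0.1343], "rot": [0, 0, 0], "grip": 0}, {"linear": [-0.0208, -0.0585, -0.1343], "rot": [0, 0, 0], "grip": 0}, {"linear": [-0.0208, -0.0585, -0.1343], "rot": [0, 0, 0], "grip": 1}, {"linear": [-0.0208, -0.0585, -0.1343], "rot": [0, 0, 0], "grip": 1}, {"linear": [-0.0208, -0.0585, -0.1343], "rot": [0, 0, 0], "grip": 1}, {"linear": [-0.0208, -0.0585, -0.1343], "rot": [0, 0, 0], "grip": 1}, {"linear": [-0.0208, -0.0585, -0.1343], "rot": [0, 0, 0], "grip": 1}, {"linear": [-0.0208, -0.0585, -0.1343], "rot": [0, 0, 0], "grip": 1}, {"linear": [-0.0208, -0.0585, -0.1343], "rot": [0, 0, 0], "grip": 1}], "newtons": 15}}

```text
time: 16.15
ee_pos: [0.4679, -0.0019, 0.2892]
eef_rot: [0.69, 0.687, -0.202, 0.109]
ft_force: [-0.5, 1.5, 2.8]
width: 0.0088
```

```bash
python3 -c "
from goto import *
show();tool()"
```

```text
t 16.15 ang -16.52 loc [ 1.3 78.3 41.1] q [ 0.25  0.17 -0.67  1.66  0.45  1.66 -0.47] F [-0.5  1.5  2.8] tz 0.01 w 0.0088
tool F [ 0.2 -0.9 -3.1] M [-0.304  0.583  0.01 ] z [-0.129 -0.428 -0.895]
```

>>> {"method": "apply_moves", "body": {"commands": [{"linear": [0, 0, 0], "rot": [-0.0021, -0.0068, -0.0142], "grip": 1}, {"linear": [0, 0, 0], "rot": [-0.0041, -0.0137, -0.0285], "grip": 1}, {"linear": [0, 0, 0], "rot": [-0.005, -0.0164, -0.0341], "grip": 1}, {"linear": [0, 0, 0], "rot": [-0.0052, -0.0171, -0.0356], "grip": 1}, {"linear": [0, 0, 0], "rot": [-0.0054, -0.0178, -0.037], "grip": 1}, {"linear": [0, 0, 0], "rot": [-0.0056, -0.0184, -0.0384], "grip": 1}, {"linear": [0, 0, 0], "rot": [-0.0058, -0.0191, -0.0398], "grip": 1}], "newtons": 45}}

```text
time: 16.85
ee_pos: [0.468, -0.0019, 0.2891]
eef_rot: [0.736, 0.637, -0.194, 0.123]
ft_force: [3.3, 2.4, 4.5]
width: 0.009
```

```bash
python3 -c "
from goto import *
show();tool()"
```

```text
t 16.85 ang -24.52 loc [ 1.2 78.2 41.1] q [ 0.24  0.17 -0.66  1.66  0.45  1.66 -0.6 ] F [3.3 2.4 4.5] tz 0.025 w 0.009
tool F [ 0.6  2.6 -5.5] M [-0.846  0.648  0.025] z [-0.129 -0.428 -0.895]
```

>>> {"method": "apply_moves", "body": {"commands": [{"linear": [0, 0, 0], "rot": [-0.0012, -0.0041, -0.0085], "grip": 1}, {"linear": [0, 0, 0], "rot": [-0.0025, -0.0082, -0.0171], "grip": 1}, {"linear": [0, 0, 0], "rot": [-0.0027, -0.0089, -0.0185], "grip": 1}, {"linear": [0, 0, 0], "rot": [-0.0029, -0.0096, -0.0199], "grip": 1}, {"linear": [0, 0, 0], "rot": [-0.0031, -0.0102, -0.0213], "grip": 1}, {"linear": [0, 0, 0], "rot": [-0.0033, -0.0109, -0.0228], "grip": 1}]}}

```text
time: 17.45
ee_pos: [0.4681, -0.0019, 0.2891]
eef_rot: [0.761, 0.607, -0.189, 0.13]
ft_force: [2.9, 2.5, 5.9]
width: 0.0087
```

```bash
python3 -c "
from goto import *
show();tool()"
```

```text
t 17.45 ang -29.11 loc [ 1.2 78.1 41.1] q [ 0.23  0.17 -0.65  1.66  0.45  1.66 -0.68] F [2.9 2.5 5.9] tz -0.012 w 0.0087
tool F [ 0.1  2.  -6.7] M [-0.938  0.721 -0.012] z [-0.128 -0.427 -0.895]
```

Loose still. Two more small steps.

>>> {"method": "apply_moves", "body": {"commands": [{"linear": [0, 0, 0], "rot": [-0.0012, -0.0041, -0.0085], "grip": 1}, {"linear": [0, 0, 0], "rot": [-0.0025, -0.0082, -0.0171], "grip": 1}, {"linear": [0, 0, 0], "rot": [-0.0027, -0.0089, -0.0185], "grip": 1}, {"linear": [0, 0, 0], "rot": [-0.0029, -0.0096, -0.0199], "grip": 1}, {"linear": [0, 0, 0], "rot": [-0.0031, -0.0102, -0.0213], "grip": 1}, {"linear": [0, 0, 0], "rot": [-0.0033, -0.0109, -0.0228], "grip": 1}]}}

```text
time: 18.05
ee_pos: [0.4682, -0.002, 0.2891]
eef_rot: [0.784, 0.576, -0.183, 0.138]
ft_force: [4.7, 2.4, 5.8]
width: 0.0088
```

```bash
python3 -c "
from goto import *
show();tool()"
```

```text
t 18.05 ang -33.71 loc [ 1.1 78.  41.1] q [ 0.23  0.17 -0.65  1.66  0.45  1.66 -0.76] F [4.7 2.4 5.8] tz -0.074 w 0.0088
tool F [ 0.7  3.8 -6.8] M [-0.984  0.892 -0.074] z [-0.128 -0.427 -0.895]
```

>>> {"method": "apply_moves", "body": {"commands": [{"linear": [0, 0, 0], "rot": [-0.0008, -0.0027, -0.0057], "grip": 1}, {"linear": [0, 0, 0], "rot": [-0.0017, -0.0055, -0.0114], "grip": 1}, {"linear": [0, 0, 0], "rot": [-0.0019, -0.0061, -0.0128], "grip": 1}, {"linear": [0, 0, 0], "rot": [-0.0021, -0.0068, -0.0142], "grip": 1}, {"linear": [0, 0, 0], "rot": [-0.0023, -0.0075, -0.0157], "grip": 1}, {"linear": [0, 0, 0], "rot": [-0.0025, -0.0082, -0.0171], "grip": 1}]}}

```text
time: 18.65
ee_pos: [0.4683, -0.002, 0.2891]
eef_rot: [0.801, 0.552, -0.179, 0.143]
ft_force: [4.4, 2.8, 5.5]
width: 0.0085
```

```bash
python3 -c "
from goto import *
show();tool()"
```

```text
t 18.65 ang -37.16 loc [ 1.1 78.  41.1] q [ 0.22  0.17 -0.64  1.66  0.44  1.66 -0.82] F [4.4 2.8 5.5] tz 0.017 w 0.0085
tool F [ 1.3  3.4 -6.7] M [-1.011  0.951  0.017] z [-0.128 -0.427 -0.895]
```

>>> {"method": "apply_moves", "body": {"commands": [{"linear": [0, 0, 0], "rot": [-0.0012, -0.0041, -0.0085], "grip": 1}, {"linear": [0, 0, 0], "rot": [-0.0025, -0.0082, -0.0171], "grip": 1}, {"linear": [0, 0, 0], "rot": [-0.0027, -0.0089, -0.0185], "grip": 1}, {"linear": [0, 0, 0], "rot": [-0.0029, -0.0096, -0.0199], "grip": 1}, {"linear": [0, 0, 0], "rot": [-0.0031, -0.0102, -0.0213], "grip": 1}, {"linear": [0, 0, 0], "rot": [-0.0033, -0.0109, -0.0228], "grip": 1}]}}

```text
time: 19.25
ee_pos: [0.4683, -0.002, 0.2891]
eef_rot: [0.823, 0.52, -0.173, 0.15]
ft_force: [5.3, 1.6, 4.9]
width: 0.0089
```

```bash
python3 -c "
from goto import *
show();tool()"
```

```text
t 19.25 ang -41.75 loc [ 1.1 77.9 41.1] q [ 0.22  0.17 -0.63  1.66  0.44  1.66 -0.9 ] F [5.3 1.6 4.9] tz -0.071 w 0.0089
tool F [ 1.2  4.5 -5.8] M [-0.991  1.079 -0.071] z [-0.128 -0.427 -0.895]
```

>>> {"method": "apply_moves", "body": {"commands": [{"linear": [0, 0, 0], "rot": [-0.0008, -0.0027, -0.0057], "grip": 1}, {"linear": [0, 0, 0], "rot": [-0.0017, -0.0055, -0.0114], "grip": 1}, {"linear": [0, 0, 0], "rot": [-0.0019, -0.0061, -0.0128], "grip": 1}, {"linear": [0, 0, 0], "rot": [-0.0021, -0.0068, -0.0142], "grip": 1}, {"linear": [0, 0, 0], "rot": [-0.0023, -0.0075, -0.0157], "grip": 1}, {"linear": [0, 0, 0], "rot": [-0.0025, -0.0082, -0.0171], "grip": 1}]}}

```text
time: 19.85
ee_pos: [0.4684, -0.002, 0.2892]
eef_rot: [0.838, 0.495, -0.168, 0.156]
ft_force: [5.7, 2.3, 4.1]
width: 0.009
```

```bash
python3 -c "
from goto import *
show();tool()"
```

```text
t 19.85 ang -45.2 loc [ 1.  77.9 41.1] q [ 0.21  0.17 -0.63  1.66  0.44  1.66 -0.96] F [5.7 2.3 4.1] tz -0.064 w 0.009
tool F [ 2.6  4.3 -5.4] M [-1.004  1.152 -0.064] z [-0.128 -0.427 -0.895]
```

>>> {"method": "apply_moves", "body": {"commands": [{"linear": [0, 0, 0], "rot": [-0.0008, -0.0027, -0.0057], "grip": 1}, {"linear": [0, 0, 0], "rot": [-0.0017, -0.0055, -0.0114], "grip": 1}, {"linear": [0, 0, 0], "rot": [-0.0019, -0.0061, -0.0128], "grip": 1}, {"linear": [0, 0, 0], "rot": [-0.0021, -0.0068, -0.0142], "grip": 1}, {"linear": [0, 0, 0], "rot": [-0.0023, -0.0075, -0.0157], "grip": 1}, {"linear": [0, 0, 0], "rot": [-0.0025, -0.0082, -0.0171], "grip": 1}]}}

```text
time: 20.45
ee_pos: [0.4684, -0.0021, 0.2891]
eef_rot: [0.853, 0.469, -0.163, 0.161]
ft_force: [6.7, 2.0, 4.5]
width: 0.0088
```

```bash
python3 -c "
from goto import *
show();tool()"
```

```text
t 20.45 ang -48.64 loc [ 1.  77.9 41.1] q [ 0.21  0.17 -0.63  1.66  0.44  1.66 -1.02] F [6.7 2.  4.5] tz -0.052 w 0.0088
tool F [ 3.   5.2 -5.7] M [-1.012  1.308 -0.052] z [-0.128 -0.428 -0.895]
```

>>> {"method": "apply_moves", "body": {"commands": [{"linear": [0, 0, 0], "rot": [-0.0008, -0.0027, -0.0057], "grip": 1}, {"linear": [0, 0, 0], "rot": [-0.0017, -0.0055, -0.0114], "grip": 1}, {"linear": [0, 0, 0], "rot": [-0.0019, -0.0061, -0.0128], "grip": 1}, {"linear": [0, 0, 0], "rot": [-0.0021, -0.0068, -0.0142], "grip": 1}, {"linear": [0, 0, 0], "rot": [-0.0023, -0.0075, -0.0157], "grip": 1}, {"linear": [0, 0, 0], "rot": [-0.0025, -0.0082, -0.0171], "grip": 1}]}}

```text
time: 21.05
ee_pos: [0.4685, -0.0021, 0.2892]
eef_rot: [0.866, 0.444, -0.158, 0.166]
ft_force: [6.0, 2.1, 5.3]
width: 0.0086
```

```bash
python3 -c "
from goto import *
show();tool()"
```

```text
t 21.05 ang -52.07 loc [ 1.  77.8 41.1] q [ 0.21  0.17 -0.62  1.66  0.44  1.66 -1.08] F [6.  2.1 5.3] tz -0.251 w 0.0086
tool F [ 2.6  4.5 -6.4] M [-0.973  1.24  -0.251] z [-0.128 -0.428 -0.895]
```

>>> {"method": "apply_moves", "body": {"commands": [{"linear": [0, 0, 0], "rot": [-0.0004, -0.0014, -0.0028], "grip": 1}, {"linear": [0, 0, 0], "rot": [-0.0008, -0.0027, -0.0057], "grip": 1}, {"linear": [0, 0, 0], "rot": [-0.0012, -0.0041, -0.0085], "grip": 1}, {"linear": [0, 0, 0], "rot": [-0.0017, -0.0055, -0.0114], "grip": 1}, {"linear": [0, 0, 0], "rot": [-0.0017, -0.0055, -0.0114], "grip": 1}]}}

```text
time: 21.55
ee_pos: [0.4685, -0.0021, 0.2892]
eef_rot: [0.875, 0.426, -0.155, 0.169]
ft_force: [7.5, 1.2, 5.0]
width: 0.0085
```

```bash
python3 -c "
from goto import *
show();tool()"
```

```text
t 21.55 ang -54.39 loc [ 0.9 77.8 41.1] q [ 0.2   0.16 -0.62  1.66  0.44  1.66 -1.12] F [7.5 1.2 5. ] tz -0.173 w 0.0085
tool F [ 3.1  6.1 -5.9] M [-0.994  1.321 -0.173] z [-0.127 -0.428 -0.895]
```

>>> {"method": "apply_moves", "body": {"commands": [{"linear": [0, 0, 0], "rot": [0, 0, 0], "grip": 0}, {"linear": [0, 0, 0], "rot": [0, 0, 0], "grip": 0}, {"linear": [0, 0, 0], "rot": [0, 0, 0], "grip": 0}, {"linear": [0, 0, 0], "rot": [0, 0, 0], "grip": 0}, {"linear": [0.021, 0.071, 0.149], "rot": [0, 0, 0], "grip": 0}, {"linear": [0.021, 0.071, 0.149], "rot": [0, 0, 0], "grip": 0}, {"linear": [0.021, 0.071, 0.149], "rot": [0, 0, 0], "grip": 0}]}}

```text
time: 22.25
ee_pos: [0.4743, 0.0197, 0.3339]
eef_rot: [0.875, 0.426, -0.155, 0.169]
ft_force: [0.4, 0.7, -0.9]
width: 0.0432
```

```bash
python3 -c "
from goto import *
show();tool()
print(mv(*target(3,2.9,.05)))"
```

```text
t 22.25 ang -54.34 loc [ 1.5 78.3 91.2] q [ 0.17  0.17 -0.63  1.56  0.44  1.76 -1.12] F [ 0.4  0.7 -0.9] tz 0.007 w 0.0432
tool F [ 1.1 -0.2  0.5] M [0.16  0.488 0.007] z [-0.128 -0.428 -0.895]
([0.4908, 0.1061, -0.1401], [0.0408, 0.1358, 0.2846])
```

>>> {"method": "apply_moves", "body": {"commands": [{"linear": [0.49, 0.106, -0.14], "rot": [0.0408, 0.1358, 0.2846], "grip": 0}, {"linear": [0.49, 0.106, -0.14], "rot": [0.0408, 0.1358, 0.2846], "grip": 0}, {"linear": [0.49, 0.106, -0.14], "rot": [0.0408, 0.1358, 0.2846], "grip": 0}, {"linear": [0.49, 0.106, -0.14], "rot": [0.0408, 0.1358, 0.2846], "grip": 0}, {"linear": [0.49, 0.106, -0.14], "rot": [0.0408, 0.1358, 0.2846], "grip": 0}, {"linear": [0.49, 0.106, -0.14], "rot": [0.0408, 0.1358, 0.2846], "grip": 0}, {"linear": [0.49, 0.106, -0.14], "rot": [0.0408, 0.1358, 0.2846], "grip": 0}, {"linear": [0.49, 0.106, -0.14], "rot": [0.0408, 0.1358, 0.2846], "grip": 0}]}}

```text
time: 23.05
ee_pos: [0.6207, 0.0503, 0.2903]
eef_rot: [0.563, 0.794, -0.218, 0.073]
ft_force: [0.3, -0.2, 0.8]
width: 0.0436
```

Run:
```python
from goto import *
c=r.camera('wrist'); cv2.imwrite('pics/w6.png',cv2.resize(c['frame'][100:380,140:420,::-1],(560,560)))
show();tool(); print(mv(*target(3,2.9,.004)))
```

```text
t 23.1 ang 2.75 loc [ -0.3 -77.3  84.2] q [ 0.11  0.57 -0.73  1.2   0.68  1.84 -0.2 ] F [0.6 0.5 0.4] tz 0.001 w 0.0437
tool F [ 0.1  0.6 -0.7] M [-0.469  0.391  0.001] z [-0.129 -0.429 -0.894]
([-0.0171, -0.0615, -0.1328], [0.0007, -0.0002, 0.0009])
```

View pics/w6.png

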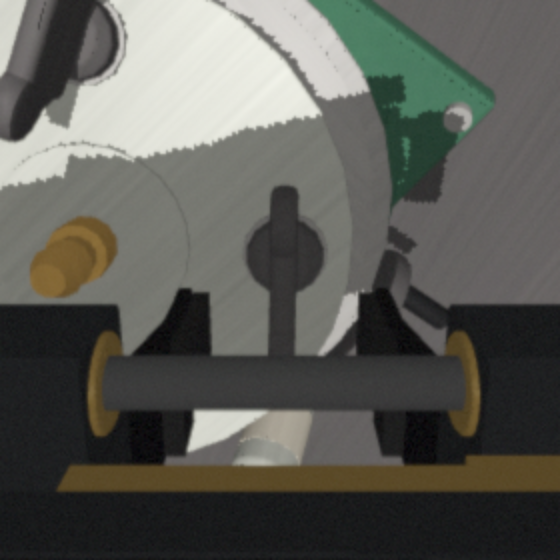

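>>> {"method": "apply_moves", "body": {"commands": [{"linear": [-0.017, -0.0615, -0.1328], "rot": [-0.0008, -0.002, -0.0045], "grip": 0}, {"linear": [-0.017, -0.0615, -0.1328], "rot": [-0.0008, -0.002, -0.0045], "grip": 0}, {"linear": [-0.017, -0.0615, -0.1328], "rot": [-0.0008, -0.002, -0.0045], "grip": 1}, {"linear": [-0.017, -0.0615, -0.1328], "rot": [-0.0008, -0.002, -0.0045], "grip": 1}, {"linear": [-0.017, -0.0615, -0.1328], "rot": [-0.0008, -0.002, -0.0045], "grip": 1}, {"linear": [-0.017, -0.0615, -0.1328], "rot": [-0.0008, -0.002, -0.0045], "grip": 1}, {"linear": [-0.017, -0.0615, -0.1328], "rot": [-0.0008, -0.002, -0.0045], "grip": 1}, {"linear": [-0.017, -0.0615, -0.1328], "rot": [-0.0008, -0.002, -0.0045], "grip": 1}, {"linear": [-0.017, -0.0615, -0.1328], "rot": [-0.0008, -0.002, -0.0045], "grip": 1}], "newtons": 15}}

```text
time: 24.0
ee_pos: [0.6153, 0.0327, 0.2524]
eef_rot: [0.57, 0.789, -0.218, 0.075]
ft_force: [-5.2, -0.2, 5.0]
width: 0.009
```

```bash
python3 -c "
from goto import *
show();tool()"
```

```text
t 24.0 ang 1.98 loc [  0.2 -77.4  41.8] q [ 0.15  0.57 -0.72  1.29  0.68  1.76 -0.23] F [-5.2 -0.2  5. ] tz 0.051 w 0.009
tool F [-0.3 -6.2 -3.7] M [0.701 0.454 0.051] z [-0.129 -0.429 -0.894]
```

>>> {"method": "apply_moves", "body": {"commands": [{"linear": [0, 0, 0], "rot": [-0.0021, -0.0068, -0.0142], "grip": 1}, {"linear": [0, 0, 0], "rot": [-0.0041, -0.0137, -0.0285], "grip": 1}, {"linear": [0, 0, 0], "rot": [-0.005, -0.0164, -0.0341], "grip": 1}, {"linear": [0, 0, 0], "rot": [-0.0052, -0.0171, -0.0356], "grip": 1}, {"linear": [0, 0, 0], "rot": [-0.0054, -0.0178, -0.037], "grip": 1}, {"linear": [0, 0, 0], "rot": [-0.0056, -0.0184, -0.0384], "grip": 1}, {"linear": [0, 0, 0], "rot": [-0.0058, -0.0191, -0.0398], "grip": 1}], "newtons": 45}}

```text
time: 24.7
ee_pos: [0.6153, 0.0327, 0.2524]
eef_rot: [0.624, 0.747, -0.212, 0.091]
ft_force: [-5.5, -1.0, 4.4]
width: 0.0083
```

```bash
python3 -c "
from goto import *
show();tool()"
```

```text
t 24.7 ang -6.04 loc [  0.2 -77.4  41.9] q [ 0.14  0.56 -0.7   1.29  0.67  1.76 -0.36] F [-5.5 -1.   4.4] tz -0.019 w 0.0083
tool F [-1.6 -6.4 -2.8] M [ 0.777  0.413 -0.019] z [-0.129 -0.43  -0.894]
```

>>> {"method": "apply_moves", "body": {"commands": [{"linear": [0, 0, 0], "rot": [-0.0012, -0.0041, -0.0085], "grip": 1}, {"linear": [0, 0, 0], "rot": [-0.0025, -0.0082, -0.0171], "grip": 1}, {"linear": [0, 0, 0], "rot": [-0.0027, -0.0089, -0.0185], "grip": 1}, {"linear": [0, 0, 0], "rot": [-0.0029, -0.0096, -0.0199], "grip": 1}, {"linear": [0, 0, 0], "rot": [-0.0031, -0.0102, -0.0213], "grip": 1}, {"linear": [0, 0, 0], "rot": [-0.0033, -0.0109, -0.0228], "grip": 1}]}}

```text
time: 25.3
ee_pos: [0.6152, 0.0327, 0.2524]
eef_rot: [0.653, 0.721, -0.208, 0.099]
ft_force: [-5.4, -0.3, 4.5]
width: 0.0086
```

```bash
python3 -c "
from goto import *
show();tool()"
```

```text
t 25.3 ang -10.63 loc [  0.2 -77.4  41.8] q [ 0.13  0.56 -0.69  1.29  0.66  1.76 -0.44] F [-5.4 -0.3  4.5] tz 0.0 w 0.0086
tool F [-1.5 -6.1 -3.2] M [0.845 0.342 0.   ] z [-0.13  -0.43  -0.894]
```

>>> {"method": "apply_moves", "body": {"commands": [{"linear": [0, 0, 0], "rot": [-0.0008, -0.0027, -0.0057], "grip": 1}, {"linear": [0, 0, 0], "rot": [-0.0017, -0.0055, -0.0114], "grip": 1}, {"linear": [0, 0, 0], "rot": [-0.0019, -0.0061, -0.0128], "grip": 1}, {"linear": [0, 0, 0], "rot": [-0.0021, -0.0068, -0.0142], "grip": 1}, {"linear": [0, 0, 0], "rot": [-0.0023, -0.0075, -0.0157], "grip": 1}, {"linear": [0, 0, 0], "rot": [-0.0025, -0.0082, -0.0171], "grip": 1}]}}

```text
time: 25.9
ee_pos: [0.6152, 0.0327, 0.2524]
eef_rot: [0.675, 0.701, -0.205, 0.105]
ft_force: [-6.4, -0.1, 5.1]
width: 0.0092
```

```bash
python3 -c "
from goto import *
show();tool()"
```

```text
t 25.9 ang -14.07 loc [  0.2 -77.4  41.9] q [ 0.12  0.56 -0.68  1.29  0.66  1.75 -0.5 ] F [-6.4 -0.1  5.1] tz -0.056 w 0.0092
tool F [-1.8 -7.  -3.7] M [ 0.932  0.25  -0.056] z [-0.13  -0.43  -0.894]
```

>>> {"method": "apply_moves", "body": {"commands": [{"linear": [0, 0, 0], "rot": [-0.0008, -0.0027, -0.0057], "grip": 1}, {"linear": [0, 0, 0], "rot": [-0.0017, -0.0055, -0.0114], "grip": 1}, {"linear": [0, 0, 0], "rot": [-0.0019, -0.0061, -0.0128], "grip": 1}, {"linear": [0, 0, 0], "rot": [-0.0021, -0.0068, -0.0142], "grip": 1}, {"linear": [0, 0, 0], "rot": [-0.0023, -0.0075, -0.0157], "grip": 1}, {"linear": [0, 0, 0], "rot": [-0.0025, -0.0082, -0.0171], "grip": 1}]}}

```text
time: 26.5
ee_pos: [0.6151, 0.0327, 0.2525]
eef_rot: [0.695, 0.681, -0.202, 0.111]
ft_force: [-7.2, -0.0, 4.6]
width: 0.0086
```

```bash
python3 -c "
from goto import *
show();tool()"
```

```text
t 26.5 ang -17.51 loc [  0.3 -77.3  41.9] q [ 0.12  0.55 -0.67  1.29  0.65  1.75 -0.55] F [-7.2 -0.   4.6] tz -0.038 w 0.0086
tool F [-2.  -7.7 -3.2] M [ 1.055  0.182 -0.038] z [-0.13  -0.43  -0.894]
```

>>> {"method": "apply_moves", "body": {"commands": [{"linear": [0, 0, 0], "rot": [-0.0008, -0.0027, -0.0057], "grip": 1}, {"linear": [0, 0, 0], "rot": [-0.0017, -0.0055, -0.0114], "grip": 1}, {"linear": [0, 0, 0], "rot": [-0.0019, -0.0061, -0.0128], "grip": 1}, {"linear": [0, 0, 0], "rot": [-0.0021, -0.0068, -0.0142], "grip": 1}, {"linear": [0, 0, 0], "rot": [-0.0023, -0.0075, -0.0157], "grip": 1}, {"linear": [0, 0, 0], "rot": [-0.0025, -0.0082, -0.0171], "grip": 1}]}}

```text
time: 27.1
ee_pos: [0.6151, 0.0327, 0.2525]
eef_rot: [0.715, 0.659, -0.199, 0.117]
ft_force: [-5.3, -0.1, 4.6]
width: 0.0087
```

```bash
python3 -c "
from goto import *
show();tool()"
```

```text
t 27.1 ang -20.96 loc [  0.3 -77.3  41.9] q [ 0.11  0.55 -0.66  1.29  0.65  1.75 -0.61] F [-5.3 -0.1  4.6] tz 0.004 w 0.0087
tool F [-2.4 -5.7 -3.4] M [1.132 0.107 0.004] z [-0.13  -0.43  -0.893]
```

>>> {"method": "apply_moves", "body": {"commands": [{"linear": [0, 0, 0], "rot": [-0.0008, -0.0027, -0.0057], "grip": 1}, {"linear": [0, 0, 0], "rot": [-0.0017, -0.0055, -0.0114], "grip": 1}, {"linear": [0, 0, 0], "rot": [-0.0019, -0.0061, -0.0128], "grip": 1}, {"linear": [0, 0, 0], "rot": [-0.0021, -0.0068, -0.0142], "grip": 1}, {"linear": [0, 0, 0], "rot": [-0.0023, -0.0075, -0.0157], "grip": 1}, {"linear": [0, 0, 0], "rot": [-0.0025, -0.0082, -0.0171], "grip": 1}]}}

```text
time: 27.7
ee_pos: [0.6151, 0.0328, 0.2524]
eef_rot: [0.735, 0.638, -0.195, 0.123]
ft_force: [-7.0, -0.0, 4.5]
width: 0.0088
```

```bash
python3 -c "
from goto import *
show();tool()"
```

```text
t 27.7 ang -24.39 loc [  0.3 -77.3  41.9] q [ 0.11  0.55 -0.65  1.29  0.64  1.75 -0.67] F [-7.  -0.   4.5] tz -0.011 w 0.0088
tool F [-2.8 -7.2 -3.1] M [ 1.157  0.105 -0.011] z [-0.13  -0.43  -0.893]
```

Turned 0.46 rad, still loose.

>>> {"method": "apply_moves", "body": {"commands": [{"linear": [0, 0, 0], "rot": [-0.0008, -0.0027, -0.0057], "grip": 1}, {"linear": [0, 0, 0], "rot": [-0.0017, -0.0055, -0.0114], "grip": 1}, {"linear": [0, 0, 0], "rot": [-0.0019, -0.0061, -0.0128], "grip": 1}, {"linear": [0, 0, 0], "rot": [-0.0021, -0.0068, -0.0142], "grip": 1}, {"linear": [0, 0, 0], "rot": [-0.0023, -0.0075, -0.0157], "grip": 1}, {"linear": [0, 0, 0], "rot": [-0.0025, -0.0082, -0.0171], "grip": 1}]}}

```text
time: 28.3
ee_pos: [0.615, 0.0328, 0.2524]
eef_rot: [0.754, 0.615, -0.192, 0.129]
ft_force: [-6.9, -0.7, 5.8]
width: 0.0083
```

```bash
python3 -c "
from goto import *
show();tool()"
```

```text
t 28.3 ang -27.84 loc [  0.3 -77.2  41.8] q [ 0.1   0.55 -0.64  1.29  0.64  1.75 -0.73] F [-6.9 -0.7  5.8] tz -0.029 w 0.0083
tool F [-4.3 -6.9 -4. ] M [ 1.238 -0.027 -0.029] z [-0.13  -0.43  -0.893]
```

>>> {"method": "apply_moves", "body": {"commands": [{"linear": [0, 0, 0], "rot": [-0.0008, -0.0027, -0.0057], "grip": 1}, {"linear": [0, 0, 0], "rot": [-0.0017, -0.0055, -0.0114], "grip": 1}, {"linear": [0, 0, 0], "rot": [-0.0019, -0.0061, -0.0128], "grip": 1}, {"linear": [0, 0, 0], "rot": [-0.0021, -0.0068, -0.0142], "grip": 1}, {"linear": [0, 0, 0], "rot": [-0.0023, -0.0075, -0.0157], "grip": 1}, {"linear": [0, 0, 0], "rot": [-0.0025, -0.0082, -0.0171], "grip": 1}]}}

```text
time: 28.9
ee_pos: [0.615, 0.0328, 0.2524]
eef_rot: [0.772, 0.592, -0.188, 0.135]
ft_force: [-7.7, -0.2, 4.9]
width: 0.0086
```

```bash
python3 -c "
from goto import *
show();tool()"
```

```text
t 28.9 ang -31.28 loc [  0.4 -77.2  41.8] q [ 0.1   0.55 -0.64  1.29  0.64  1.74 -0.78] F [-7.7 -0.2  4.9] tz -0.005 w 0.0086
tool F [-4.1 -7.4 -3.3] M [ 1.3   -0.141 -0.005] z [-0.13  -0.43  -0.893]
```

>>> {"method": "apply_moves", "body": {"commands": [{"linear": [0, 0, 0], "rot": [-0.0008, -0.0027, -0.0057], "grip": 1}, {"linear": [0, 0, 0], "rot": [-0.0017, -0.0055, -0.0114], "grip": 1}, {"linear": [0, 0, 0], "rot": [-0.0019, -0.0061, -0.0128], "grip": 1}, {"linear": [0, 0, 0], "rot": [-0.0021, -0.0068, -0.0142], "grip": 1}, {"linear": [0, 0, 0], "rot": [-0.0023, -0.0075, -0.0157], "grip": 1}, {"linear": [0, 0, 0], "rot": [-0.0025, -0.0082, -0.0171], "grip": 1}]}}

```text
time: 29.5
ee_pos: [0.615, 0.0328, 0.2524]
eef_rot: [0.789, 0.569, -0.184, 0.14]
ft_force: [-6.4, -0.3, 5.8]
width: 0.0088
```

```bash
python3 -c "
from goto import *
show();tool()"
```

```text
t 29.5 ang -34.72 loc [  0.4 -77.2  41.9] q [ 0.09  0.54 -0.63  1.29  0.63  1.74 -0.84] F [-6.4 -0.3  5.8] tz -0.049 w 0.0088
tool F [-4.7 -5.9 -4.2] M [ 1.352 -0.15  -0.049] z [-0.131 -0.43  -0.893]
```

>>> {"method": "apply_moves", "body": {"commands": [{"linear": [0, 0, 0], "rot": [-0.0008, -0.0027, -0.0057], "grip": 1}, {"linear": [0, 0, 0], "rot": [-0.0017, -0.0055, -0.0114], "grip": 1}, {"linear": [0, 0, 0], "rot": [-0.0019, -0.0061, -0.0128], "grip": 1}, {"linear": [0, 0, 0], "rot": [-0.0021, -0.0068, -0.0142], "grip": 1}, {"linear": [0, 0, 0], "rot": [-0.0023, -0.0075, -0.0157], "grip": 1}, {"linear": [0, 0, 0], "rot": [-0.0025, -0.0082, -0.0171], "grip": 1}]}}

```text
time: 30.1
ee_pos: [0.6149, 0.0328, 0.2524]
eef_rot: [0.806, 0.545, -0.18, 0.146]
ft_force: [-6.8, -0.2, 5.5]
width: 0.0087
```

```bash
python3 -c "
from goto import *
show();tool()"
```

```text
t 30.1 ang -38.16 loc [  0.4 -77.1  41.9] q [ 0.08  0.54 -0.62  1.3   0.63  1.74 -0.9 ] F [-6.8 -0.2  5.5] tz -0.027 w 0.0087
tool F [-5.  -6.  -3.9] M [ 1.423 -0.245 -0.027] z [-0.131 -0.43  -0.893]
```

>>> {"method": "apply_moves", "body": {"commands": [{"linear": [0, 0, 0], "rot": [-0.0008, -0.0027, -0.0057], "grip": 1}, {"linear": [0, 0, 0], "rot": [-0.0017, -0.0055, -0.0114], "grip": 1}, {"linear": [0, 0, 0], "rot": [-0.0019, -0.0061, -0.0128], "grip": 1}, {"linear": [0, 0, 0], "rot": [-0.0021, -0.0068, -0.0142], "grip": 1}, {"linear": [0, 0, 0], "rot": [-0.0023, -0.0075, -0.0157], "grip": 1}, {"linear": [0, 0, 0], "rot": [-0.0025, -0.0082, -0.0171], "grip": 1}]}}

```text
time: 30.7
ee_pos: [0.6149, 0.0328, 0.2524]
eef_rot: [0.822, 0.521, -0.175, 0.151]
ft_force: [-7.6, 0.2, 4.5]
width: 0.0084
```

```bash
python3 -c "
from goto import *
show();tool()"
```

```text
t 30.7 ang -41.59 loc [  0.4 -77.1  41.8] q [ 0.08  0.54 -0.61  1.3   0.62  1.74 -0.96] F [-7.6  0.2  4.5] tz -0.141 w 0.0084
tool F [-4.9 -6.6 -3.1] M [ 1.416 -0.368 -0.141] z [-0.131 -0.43  -0.893]
```

>>> {"method": "apply_moves", "body": {"commands": [{"linear": [0, 0, 0], "rot": [-0.0004, -0.0014, -0.0028], "grip": 1}, {"linear": [0, 0, 0], "rot": [-0.0008, -0.0027, -0.0057], "grip": 1}, {"linear": [0, 0, 0], "rot": [-0.0012, -0.0041, -0.0085], "grip": 1}, {"linear": [0, 0, 0], "rot": [-0.0017, -0.0055, -0.0114], "grip": 1}, {"linear": [0, 0, 0], "rot": [-0.002, -0.0066, -0.0137], "grip": 1}]}}

```text
time: 31.2
ee_pos: [0.6148, 0.0329, 0.2524]
eef_rot: [0.834, 0.501, -0.171, 0.155]
ft_force: [-7.4, -0.4, 5.3]
width: 0.0092
```

```bash
python3 -c "
from goto import *
for i in range(3): show()
tool()"
```

```text
t 31.2 ang -44.36 loc [  0.5 -77.1  41.9] q [ 0.07  0.54 -0.6   1.3   0.62  1.74 -1.  ] F [-7.4 -0.4  5.3] tz -0.135 w 0.0092
t 31.2 ang -44.36 loc [  0.5 -77.1  41.9] q [ 0.07  0.54 -0.6   1.3   0.62  1.74 -1.  ] F [-7.4 -0.4  5.3] tz -0.135 w 0.0092
t 31.2 ang -44.36 loc [  0.5 -77.1  41.9] q [ 0.07  0.54 -0.6   1.3   0.62  1.74 -1.  ] F [-7.4 -0.4  5.3] tz -0.135 w 0.0092
tool F [-5.9 -5.9 -3.6] M [ 1.42  -0.487 -0.135] z [-0.131 -0.43  -0.893]
```

>>> {"method": "apply_moves", "body": {"commands": [{"linear": [0, 0, 0], "rot": [0, 0, 0], "grip": 0}, {"linear": [0, 0, 0], "rot": [0, 0, 0], "grip": 0}, {"linear": [0, 0, 0], "rot": [0, 0, 0], "grip": 0}, {"linear": [0, 0, 0], "rot": [0, 0, 0], "grip": 0}, {"linear": [0.021, 0.071, 0.149], "rot": [0, 0, 0], "grip": 0}, {"linear": [0.021, 0.071, 0.149], "rot": [0, 0, 0], "grip": 0}, {"linear": [0.021, 0.071, 0.149], "rot": [0, 0, 0], "grip": 0}]}}

```text
time: 31.9
ee_pos: [0.6226, 0.0547, 0.2972]
eef_rot: [0.834, 0.501, -0.169, 0.156]
ft_force: [-0.6, -0.3, -0.1]
width: 0.043
```

```bash
python3 -c "
from goto import *
show();tool()
print(mv(*target(0,-21.1,.05)))"
```

```text
t 31.9 ang -44.36 loc [  0.5 -78.5  92.3] q [ 0.03  0.55 -0.6   1.19  0.62  1.83 -0.99] F [-0.6 -0.3 -0.1] tz 0.043 w 0.043
tool F [-0.5 -0.4  0.3] M [0.061 0.546 0.043] z [-0.127 -0.429 -0.894]
([-0.3285, 0.158, -0.0519], [0.0171, 0.0556, 0.1154])
```

>>> {"method": "apply_moves", "body": {"commands": [{"linear": [-0.3285, 0.158, -0.0519], "rot": [0.0171, 0.0556, 0.1154], "grip": 0}, {"linear": [-0.3285, 0.158, -0.0519], "rot": [0.0171, 0.0556, 0.1154], "grip": 0}, {"linear": [-0.3285, 0.158, -0.0519], "rot": [0.0171, 0.0556, 0.1154], "grip": 0}, {"linear": [-0.3285, 0.158, -0.0519], "rot": [0.0171, 0.0556, 0.1154], "grip": 0}, {"linear": [-0.3285, 0.158, -0.0519], "rot": [0.0171, 0.0556, 0.1154], "grip": 0}]}}

```text
time: 32.4
ee_pos: [0.5243, 0.0999, 0.2806]
eef_rot: [0.718, 0.657, -0.198, 0.118]
ft_force: [0.5, 0.6, -0.2]
width: 0.0433
```

```bash
python3 -c "
from goto import *
show();tool()
print(mv(*target(0,-21.1,.004)))"
```

```text
t 32.4 ang -21.4 loc [76.3 -0.  84.1] q [ 0.07  0.4  -0.73  1.44  0.54  1.78 -0.75] F [ 0.5  0.6 -0.2] tz 0.036 w 0.0433
tool F [ 0.6  0.5 -0.1] M [-0.222  0.489  0.036] z [-0.13  -0.429 -0.894]
([-0.0205, -0.0581, -0.1338], [0.001, 0.0, 0.0017])
```

>>> {"method": "apply_moves", "body": {"commands": [{"linear": [-0.0205, -0.0581, -0.1338], "rot": [0.001, 0, 0.0017], "grip": 0}, {"linear": [-0.0205, -0.0581, -0.1338], "rot": [0.001, 0, 0.0017], "grip": 0}, {"linear": [-0.0205, -0.0581, -0.1338], "rot": [0.001, 0, 0.0017], "grip": 1}, {"linear": [-0.0205, -0.0581, -0.1338], "rot": [0.001, 0, 0.0017], "grip": 1}, {"linear": [-0.0205, -0.0581, -0.1338], "rot": [0.001, 0, 0.0017], "grip": 1}, {"linear": [-0.0205, -0.0581, -0.1338], "rot": [0.001, 0, 0.0017], "grip": 1}, {"linear": [-0.0205, -0.0581, -0.1338], "rot": [0.001, 0, 0.0017], "grip": 1}, {"linear": [-0.0205, -0.0581, -0.1338], "rot": [0.001, 0, 0.0017], "grip": 1}, {"linear": [-0.0205, -0.0581, -0.1338], "rot": [0.001, 0, 0.0017], "grip": 1}], "newtons": 60}}

```text
time: 33.3
ee_pos: [0.5173, 0.0842, 0.2411]
eef_rot: [0.715, 0.661, -0.197, 0.117]
ft_force: [-4.4, 2.1, 4.9]
width: 0.0083
```

```bash
python3 -c "
from goto import *
show();tool()"
```

```text
t 33.3 ang -20.8 loc [79.5  0.6 41.2] q [ 0.11  0.4  -0.73  1.53  0.54  1.69 -0.75] F [-4.4  2.1  4.9] tz 0.042 w 0.0083
tool F [-0.5 -5.  -4.7] M [0.545 0.341 0.042] z [-0.127 -0.427 -0.895]
```

>>> {"method": "apply_moves", "body": {"commands": [{"linear": [0, 0, 0], "rot": [-0.0025, -0.0082, -0.0171], "grip": 1}, {"linear": [0, 0, 0], "rot": [-0.005, -0.0164, -0.0341], "grip": 1}, {"linear": [0, 0, 0], "rot": [-0.0074, -0.0246, -0.0512], "grip": 1}, {"linear": [0, 0, 0], "rot": [-0.0099, -0.0328, -0.0683], "grip": 1}, {"linear": [0, 0, 0], "rot": [-0.0124, -0.041, -0.0854], "grip": 1}, {"linear": [0, 0, 0], "rot": [-0.0149, -0.0492, -0.1024], "grip": 1}, {"linear": [0, 0, 0], "rot": [-0.0174, -0.0574, -0.1195], "grip": 1}, {"linear": [0, 0, 0], "rot": [-0.0176, -0.058, -0.1209], "grip": 1}, {"linear": [0, 0, 0], "rot": [-0.0178, -0.0587, -0.1224], "grip": 1}, {"linear": [0, 0, 0], "rot": [-0.018, -0.0594, -0.1238], "grip": 1}, {"linear": [0, 0, 0], "rot": [-0.0182, -0.0601, -0.1252], "grip": 1}]}}

```text
time: 34.4
ee_pos: [0.5176, 0.0841, 0.2411]
eef_rot: [0.841, 0.49, -0.166, 0.158]
ft_force: [-1.4, 0.8, 5.5]
width: 0.0086
```

```bash
python3 -c "
from goto import *
show();tool()"
```

```text
t 34.4 ang -45.93 loc [79.3  0.3 41.2] q [ 0.06  0.38 -0.66  1.54  0.52  1.68 -1.17] F [-1.4  0.8  5.5] tz -0.251 w 0.0086
tool F [-2.4 -1.  -5.1] M [ 0.353  0.241 -0.251] z [-0.126 -0.428 -0.895]
```

>>> {"method": "apply_moves", "body": {"commands": [{"linear": [0, 0, 0], "rot": [-0.0008, -0.0027, -0.0057], "grip": 1}, {"linear": [0, 0, 0], "rot": [-0.0017, -0.0055, -0.0114], "grip": 1}, {"linear": [0, 0, 0], "rot": [-0.0025, -0.0082, -0.0171], "grip": 1}, {"linear": [0, 0, 0], "rot": [-0.0027, -0.0089, -0.0185], "grip": 1}, {"linear": [0, 0, 0], "rot": [-0.0029, -0.0096, -0.0199], "grip": 1}, {"linear": [0, 0, 0], "rot": [-0.0031, -0.0102, -0.0213], "grip": 1}, {"linear": [0, 0, 0], "rot": [-0.0033, -0.0109, -0.0228], "grip": 1}]}}

```text
time: 35.1
ee_pos: [0.5177, 0.0841, 0.2411]
eef_rot: [0.86, 0.456, -0.16, 0.164]
ft_force: [-1.3, 1.3, 5.3]
width: 0.009
```

```bash
python3 -c "
from goto import *
show();tool()"
```

```text
t 35.1 ang -50.52 loc [79.3  0.2 41.2] q [ 0.05  0.38 -0.65  1.54  0.51  1.68 -1.25] F [-1.3  1.3  5.3] tz -0.303 w 0.009
tool F [-2.  -1.  -5.2] M [ 0.264  0.205 -0.303] z [-0.126 -0.428 -0.895]
```

>>> {"method": "apply_moves", "body": {"commands": [{"linear": [0, 0, 0], "rot": [-0.0008, -0.0027, -0.0057], "grip": 1}, {"linear": [0, 0, 0], "rot": [-0.0012, -0.0041, -0.0085], "grip": 1}, {"linear": [0, 0, 0], "rot": [-0.0015, -0.0048, -0.01], "grip": 1}, {"linear": [0, 0, 0], "rot": [-0.0017, -0.0055, -0.0114], "grip": 1}]}}

```text
time: 35.5
ee_pos: [0.5177, 0.084, 0.2411]
eef_rot: [0.869, 0.438, -0.157, 0.168]
ft_force: [-0.1, 1.3, 6.0]
width: 0.0089
```

```bash
python3 -c "
from goto import *
show();tool()"
```

```text
t 35.5 ang -52.81 loc [79.2  0.2 41.2] q [ 0.05  0.38 -0.65  1.54  0.51  1.68 -1.29] F [-0.1  1.3  6. ] tz -0.445 w 0.0089
tool F [-1.6  0.1 -5.9] M [ 0.241  0.243 -0.445] z [-0.125 -0.428 -0.895]
```

>>> {"method": "apply_moves", "body": {"commands": [{"linear": [0, 0, 0], "rot": [-0.0004, -0.0014, -0.0028], "grip": 1}, {"linear": [0, 0, 0], "rot": [-0.0008, -0.0027, -0.0057], "grip": 1}, {"linear": [0, 0, 0], "rot": [-0.0012, -0.0041, -0.0085], "grip": 1}, {"linear": [0, 0, 0], "rot": [-0.0012, -0.0041, -0.0085], "grip": 1}]}}

```text
time: 35.9
ee_pos: [0.5177, 0.084, 0.2411]
eef_rot: [0.875, 0.426, -0.154, 0.17]
ft_force: [-0.3, 0.7, 5.5]
width: 0.0085
```

```bash
python3 -c "
from goto import *
show();tool()"
```

```text
t 35.9 ang -54.51 loc [79.2  0.2 41.2] q [ 0.05  0.38 -0.64  1.54  0.51  1.67 -1.31] F [-0.3  0.7  5.5] tz -0.814 w 0.0085
tool F [-1.9  0.3 -5.2] M [ 0.162  0.233 -0.814] z [-0.125 -0.429 -0.895]
```

>>> {"method": "apply_moves", "body": {"commands": [{"linear": [0, 0, 0], "rot": [0, 0, 0], "grip": 0}, {"linear": [0, 0, 0], "rot": [0, 0, 0], "grip": 0}, {"linear": [0, 0, 0], "rot": [0, 0, 0], "grip": 0}, {"linear": [0, 0, 0], "rot": [0, 0, 0], "grip": 0}, {"linear": [0.021, 0.071, 0.149], "rot": [0, 0, 0], "grip": 0}, {"linear": [0.021, 0.071, 0.149], "rot": [0, 0, 0], "grip": 0}, {"linear": [0.021, 0.071, 0.149], "rot": [0, 0, 0], "grip": 0}]}}

```text
time: 36.6
ee_pos: [0.5241, 0.1057, 0.2859]
eef_rot: [0.876, 0.425, -0.153, 0.17]
ft_force: [0.3, -0.9, -1.3]
width: 0.0429
```

```bash
python3 -c "
from goto import *
show();tool()
print(mv(*target(2,-9.8,.05)))"
```

```text
t 36.6 ang -54.61 loc [79.5  0.2 91.4] q [ 0.01  0.38 -0.65  1.44  0.51  1.77 -1.31] F [ 0.3 -0.9 -1.3] tz 0.059 w 0.0429
tool F [0.1 0.6 1.6] M [0.18  0.462 0.059] z [-0.125 -0.428 -0.895]
([0.159, -0.4671, 0.1804], [0.0315, 0.1073, 0.2224])
```

>>> {"method": "apply_moves", "body": {"commands": [{"linear": [0.159, -0.467, 0.18], "rot": [0.0315, 0.1073, 0.2224], "grip": 0}, {"linear": [0.159, -0.467, 0.18], "rot": [0.0315, 0.1073, 0.2224], "grip": 0}, {"linear": [0.159, -0.467, 0.18], "rot": [0.0315, 0.1073, 0.2224], "grip": 0}, {"linear": [0.159, -0.467, 0.18], "rot": [0.0315, 0.1073, 0.2224], "grip": 0}, {"linear": [0.159, -0.467, 0.18], "rot": [0.0315, 0.1073, 0.2224], "grip": 0}, {"linear": [0.159, -0.467, 0.18], "rot": [0.0315, 0.1073, 0.2224], "grip": 0}, {"linear": [0.159, -0.467, 0.18], "rot": [0.0315, 0.1073, 0.2224], "grip": 0}]}}

```text
time: 37.3
ee_pos: [0.5712, -0.0359, 0.3383]
eef_rot: [0.648, 0.726, -0.209, 0.097]
ft_force: [0.9, 0.1, 0.0]
width: 0.0434
```

```bash
python3 -c "
from goto import *
show();tool()
print(mv(*target(2,-9.8,.004)))"
```

```text
t 37.3 ang -9.78 loc [-78.5   0.5  83.8] q [ 0.26  0.38 -0.68  1.33  0.6   1.8  -0.26] F [0.9 0.1 0. ] tz 0.06 w 0.0434
tool F [-0.   0.8 -0.2] M [-0.28   0.484  0.06 ] z [-0.13  -0.429 -0.894]
([-0.0176, -0.0605, -0.1317], [0.0007, -0.0007, 0.0001])
```

>>> {"method": "apply_moves", "body": {"commands": [{"linear": [-0.0176, -0.0605, -0.1317], "rot": [0, 0, 0], "grip": 0}, {"linear": [-0.0176, -0.0605, -0.1317], "rot": [0, 0, 0], "grip": 0}, {"linear": [-0.0176, -0.0605, -0.1317], "rot": [0, 0, 0], "grip": 1}, {"linear": [-0.0176, -0.0605, -0.1317], "rot": [0, 0, 0], "grip": 1}, {"linear": [-0.0176, -0.0605, -0.1317], "rot": [0, 0, 0], "grip": 1}, {"linear": [-0.0176, -0.0605, -0.1317], "rot": [0, 0, 0], "grip": 1}, {"linear": [-0.0176, -0.0605, -0.1317], "rot": [0, 0, 0], "grip": 1}, {"linear": [-0.0176, -0.0605, -0.1317], "rot": [0, 0, 0], "grip": 1}, {"linear": [-0.0176, -0.0605, -0.1317], "rot": [0, 0, 0], "grip": 1}], "newtons": 60}}

```text
time: 38.2
ee_pos: [0.566, -0.0529, 0.3004]
eef_rot: [0.648, 0.726, -0.208, 0.098]
ft_force: [-4.9, 2.4, 4.9]
width: 0.0083
```

```bash
python3 -c "
from goto import *
show();tool()"
```

```text
t 38.2 ang -9.81 loc [-77.6   0.1  41.9] q [ 0.29  0.38 -0.68  1.42  0.6   1.72 -0.27] F [-4.9  2.4  4.9] tz -0.078 w 0.0083
tool F [ 0.8 -5.5 -4.8] M [ 0.643  0.449 -0.078] z [-0.128 -0.429 -0.894]
```

>>> {"method": "apply_moves", "body": {"commands": [{"linear": [0, 0, 0], "rot": [-0.0025, -0.0082, -0.0171], "grip": 1}, {"linear": [0, 0, 0], "rot": [-0.005, -0.0164, -0.0341], "grip": 1}, {"linear": [0, 0, 0], "rot": [-0.0074, -0.0246, -0.0512], "grip": 1}, {"linear": [0, 0, 0], "rot": [-0.0099, -0.0328, -0.0683], "grip": 1}, {"linear": [0, 0, 0], "rot": [-0.0124, -0.041, -0.0854], "grip": 1}, {"linear": [0, 0, 0], "rot": [-0.0149, -0.0492, -0.1024], "grip": 1}, {"linear": [0, 0, 0], "rot": [-0.0174, -0.0574, -0.1195], "grip": 1}, {"linear": [0, 0, 0], "rot": [-0.0176, -0.058, -0.1209], "grip": 1}, {"linear": [0, 0, 0], "rot": [-0.0178, -0.0587, -0.1224], "grip": 1}, {"linear": [0, 0, 0], "rot": [-0.018, -0.0594, -0.1238], "grip": 1}, {"linear": [0, 0, 0], "rot": [-0.0182, -0.0601, -0.1252], "grip": 1}]}}

```text
time: 39.3
ee_pos: [0.5659, -0.0528, 0.3004]
eef_rot: [0.791, 0.567, -0.182, 0.141]
ft_force: [-5.5, 1.4, 5.1]
width: 0.0088
```

```bash
python3 -c "
from goto import *
show();tool()"
```

```text
t 39.3 ang -35.02 loc [-77.5   0.1  41.9] q [ 0.25  0.36 -0.62  1.42  0.58  1.71 -0.7 ] F [-5.5  1.4  5.1] tz -0.249 w 0.0088
tool F [-2.7 -5.6 -4.4] M [ 0.876  0.142 -0.249] z [-0.128 -0.43  -0.894]
```

>>> {"method": "apply_moves", "body": {"commands": [{"linear": [0, 0, 0], "rot": [-0.0008, -0.0027, -0.0057], "grip": 1}, {"linear": [0, 0, 0], "rot": [-0.0017, -0.0055, -0.0114], "grip": 1}, {"linear": [0, 0, 0], "rot": [-0.0025, -0.0082, -0.0171], "grip": 1}, {"linear": [0, 0, 0], "rot": [-0.0027, -0.0089, -0.0185], "grip": 1}, {"linear": [0, 0, 0], "rot": [-0.0029, -0.0096, -0.0199], "grip": 1}, {"linear": [0, 0, 0], "rot": [-0.0031, -0.0102, -0.0213], "grip": 1}, {"linear": [0, 0, 0], "rot": [-0.0033, -0.0109, -0.0228], "grip": 1}]}}

```text
time: 40.0
ee_pos: [0.5659, -0.0529, 0.3003]
eef_rot: [0.813, 0.535, -0.177, 0.148]
ft_force: [-4.1, 1.8, 5.1]
width: 0.0084
```

```bash
python3 -c "
from goto import *
show();tool()"
```

```text
t 40.0 ang -39.61 loc [-77.5   0.1  41.9] q [ 0.25  0.36 -0.61  1.42  0.57  1.71 -0.77] F [-4.1  1.8  5.1] tz -0.337 w 0.0084
tool F [-2.3 -4.2 -4.8] M [ 0.957  0.094 -0.337] z [-0.129 -0.43  -0.894]
```

>>> {"method": "apply_moves", "body": {"commands": [{"linear": [0, 0, 0], "rot": [-0.0008, -0.0027, -0.0057], "grip": 1}, {"linear": [0, 0, 0], "rot": [-0.0012, -0.0041, -0.0085], "grip": 1}, {"linear": [0, 0, 0], "rot": [-0.0015, -0.0048, -0.01], "grip": 1}, {"linear": [0, 0, 0], "rot": [-0.0017, -0.0055, -0.0114], "grip": 1}]}}

```text
time: 40.4
ee_pos: [0.5659, -0.0528, 0.3003]
eef_rot: [0.823, 0.519, -0.174, 0.152]
ft_force: [-4.0, 1.8, 4.4]
width: 0.009
```

```bash
python3 -c "
from goto import *
show();tool()"
```

```text
t 40.4 ang -41.91 loc [-77.5   0.1  41.9] q [ 0.24  0.36 -0.61  1.42  0.57  1.71 -0.81] F [-4.   1.8  4.4] tz -0.282 w 0.009
tool F [-2.1 -4.  -4.2] M [ 0.962  0.052 -0.282] z [-0.129 -0.43  -0.894]
```

>>> {"method": "apply_moves", "body": {"commands": [{"linear": [0, 0, 0], "rot": [-0.0008, -0.0027, -0.0057], "grip": 1}, {"linear": [0, 0, 0], "rot": [-0.0012, -0.0041, -0.0085], "grip": 1}, {"linear": [0, 0, 0], "rot": [-0.0015, -0.0048, -0.01], "grip": 1}, {"linear": [0, 0, 0], "rot": [-0.0017, -0.0055, -0.0114], "grip": 1}]}}

```text
time: 40.8
ee_pos: [0.5659, -0.0528, 0.3003]
eef_rot: [0.834, 0.502, -0.171, 0.155]
ft_force: [-3.3, 2.4, 5.8]
width: 0.0086
```

```bash
python3 -c "
from goto import *
show();tool()"
```

```text
t 40.8 ang -44.2 loc [-77.5   0.1  41.9] q [ 0.24  0.36 -0.6   1.42  0.57  1.71 -0.85] F [-3.3  2.4  5.8] tz -0.424 w 0.0086
tool F [-2.1 -3.5 -5.8] M [ 0.964 -0.024 -0.424] z [-0.128 -0.43  -0.894]
```

>>> {"method": "apply_moves", "body": {"commands": [{"linear": [0, 0, 0], "rot": [-0.0004, -0.0014, -0.0028], "grip": 1}, {"linear": [0, 0, 0], "rot": [-0.0008, -0.0027, -0.0057], "grip": 1}, {"linear": [0, 0, 0], "rot": [-0.0012, -0.0041, -0.0085], "grip": 1}]}}

```text
time: 41.1
ee_pos: [0.5659, -0.0528, 0.3003]
eef_rot: [0.841, 0.49, -0.168, 0.158]
ft_force: [-4.0, 1.4, 6.3]
width: 0.0091
```

```bash
python3 -c "
from goto import *
show();tool()"
```

```text
t 41.1 ang -45.9 loc [-77.4   0.1  41.9] q [ 0.24  0.36 -0.6   1.42  0.57  1.71 -0.88] F [-4.   1.4  6.3] tz -0.746 w 0.0091
tool F [-3.5 -3.5 -5.7] M [ 0.841 -0.118 -0.746] z [-0.128 -0.43  -0.894]
```

Home on the second (torque 0.78). Release, go to k1 (wing at −54.4°).

>>> {"method": "apply_moves", "body": {"commands": [{"linear": [0, 0, 0], "rot": [0, 0, 0], "grip": 0}, {"linear": [0, 0, 0], "rot": [0, 0, 0], "grip": 0}, {"linear": [0, 0, 0], "rot": [0, 0, 0], "grip": 0}, {"linear": [0, 0, 0], "rot": [0, 0, 0], "grip": 0}, {"linear": [0.021, 0.071, 0.149], "rot": [0, 0, 0], "grip": 0}, {"linear": [0.021, 0.071, 0.149], "rot": [0, 0, 0], "grip": 0}, {"linear": [0.021, 0.071, 0.149], "rot": [0, 0, 0], "grip": 0}]}}

```text
time: 41.8
ee_pos: [0.573, -0.0311, 0.3452]
eef_rot: [0.841, 0.49, -0.167, 0.158]
ft_force: [0.6, -0.7, -1.2]
width: 0.0434
```

```bash
python3 -c "
from goto import *
show();tool()
print(mv(*target(1,-54.4,.05)))"
```

```text
t 41.8 ang -45.92 loc [-77.5  -0.6  92.2] q [ 0.19  0.37 -0.6   1.32  0.57  1.8  -0.87] F [ 0.6 -0.7 -1.2] tz 0.07 w 0.0434
tool F [0.2 0.8 1.3] M [0.083 0.514 0.07 ] z [-0.126 -0.43  -0.894]
([-0.3289, 0.1579, -0.0517], [-0.0052, -0.0198, -0.0425])
```

>>> {"method": "apply_moves", "body": {"commands": [{"linear": [-0.329, 0.158, -0.052], "rot": [-0.0052, -0.0198, -0.0425], "grip": 0}, {"linear": [-0.329, 0.158, -0.052], "rot": [-0.0052, -0.0198, -0.0425], "grip": 0}, {"linear": [-0.329, 0.158, -0.052], "rot": [-0.0052, -0.0198, -0.0425], "grip": 0}, {"linear": [-0.329, 0.158, -0.052], "rot": [-0.0052, -0.0198, -0.0425], "grip": 0}, {"linear": [-0.329, 0.158, -0.052], "rot": [-0.0052, -0.0198, -0.0425], "grip": 0}]}}

```text
time: 42.3
ee_pos: [0.4744, 0.0144, 0.3289]
eef_rot: [0.876, 0.425, -0.156, 0.168]
ft_force: [0.1, -1.1, 1.1]
width: 0.0435
```

```bash
python3 -c "
from goto import *
show();tool()
print(mv(*target(1,-54.4,.004)))"
```

```text
t 42.3 ang -54.5 loc [-1.3 78.2 84.4] q [ 0.19  0.18 -0.64  1.57  0.44  1.75 -1.12] F [ 0.1 -1.1  1.1] tz 0.009 w 0.0435
tool F [-1.2  0.9 -0.5] M [0.113 0.504 0.009] z [-0.13  -0.428 -0.894]
([-0.0197, -0.0593, -0.1343], [0.0003, -0.0005, 0.0008])
```

>>> {"method": "apply_moves", "body": {"commands": [{"linear": [-0.0197, -0.0593, -0.1343], "rot": [0, 0, 0], "grip": 0}, {"linear": [-0.0197, -0.0593, -0.1343], "rot": [0, 0, 0], "grip": 0}, {"linear": [-0.0197, -0.0593, -0.1343], "rot": [0, 0, 0], "grip": 1}, {"linear": [-0.0197, -0.0593, -0.1343], "rot": [0, 0, 0], "grip": 1}, {"linear": [-0.0197, -0.0593, -0.1343], "rot": [0, 0, 0], "grip": 1}, {"linear": [-0.0197, -0.0593, -0.1343], "rot": [0, 0, 0], "grip": 1}, {"linear": [-0.0197, -0.0593, -0.1343], "rot": [0, 0, 0], "grip": 1}, {"linear": [-0.0197, -0.0593, -0.1343], "rot": [0, 0, 0], "grip": 1}, {"linear": [-0.0197, -0.0593, -0.1343], "rot": [0, 0, 0], "grip": 1}], "newtons": 60}}

```text
time: 43.2
ee_pos: [0.4685, -0.0023, 0.2892]
eef_rot: [0.875, 0.426, -0.155, 0.169]
ft_force: [4.9, -0.7, 1.8]
width: 0.0085
```

```bash
python3 -c "
from goto import *
show();tool()"
```

```text
t 43.2 ang -54.45 loc [ 0.7 77.8 41. ] q [ 0.22  0.17 -0.63  1.66  0.44  1.66 -1.12] F [ 4.9 -0.7  1.8] tz -0.098 w 0.0085
tool F [ 1.7  4.6 -1.9] M [-0.845  0.694 -0.098] z [-0.128 -0.428 -0.895]
```

>>> {"method": "apply_moves", "body": {"commands": [{"linear": [0, 0, 0], "rot": [-0.0025, -0.0082, -0.0171], "grip": 1}, {"linear": [0, 0, 0], "rot": [-0.005, -0.0164, -0.0341], "grip": 1}, {"linear": [0, 0, 0], "rot": [-0.0074, -0.0246, -0.0512], "grip": 1}, {"linear": [0, 0, 0], "rot": [-0.0099, -0.0328, -0.0683], "grip": 1}, {"linear": [0, 0, 0], "rot": [-0.0124, -0.041, -0.0854], "grip": 1}, {"linear": [0, 0, 0], "rot": [-0.0149, -0.0492, -0.1024], "grip": 1}, {"linear": [0, 0, 0], "rot": [-0.0174, -0.0574, -0.1195], "grip": 1}, {"linear": [0, 0, 0], "rot": [-0.0176, -0.058, -0.1209], "grip": 1}, {"linear": [0, 0, 0], "rot": [-0.0178, -0.0587, -0.1224], "grip": 1}, {"linear": [0, 0, 0], "rot": [-0.018, -0.0594, -0.1238], "grip": 1}, {"linear": [0, 0, 0], "rot": [-0.0182, -0.0601, -0.1252], "grip": 1}]}}

```text
time: 44.3
ee_pos: [0.4688, -0.0026, 0.2893]
eef_rot: [0.947, 0.224, -0.114, 0.199]
ft_force: [5.6, -1.8, 2.6]
width: 0.0086
```

```bash
python3 -c "
from goto import *
show();tool()"
```

```text
t 44.3 ang -79.69 loc [ 0.4 77.7 41. ] q [ 0.19  0.16 -0.6   1.66  0.44  1.66 -1.56] F [ 5.6 -1.8  2.6] tz -0.193 w 0.0086
tool F [ 3.4  5.  -2.3] M [-0.744  1.174 -0.193] z [-0.127 -0.428 -0.895]
```

>>> {"method": "apply_moves", "body": {"commands": [{"linear": [0, 0, 0], "rot": [-0.0008, -0.0027, -0.0057], "grip": 1}, {"linear": [0, 0, 0], "rot": [-0.0017, -0.0055, -0.0114], "grip": 1}, {"linear": [0, 0, 0], "rot": [-0.0025, -0.0082, -0.0171], "grip": 1}, {"linear": [0, 0, 0], "rot": [-0.0027, -0.0089, -0.0185], "grip": 1}, {"linear": [0, 0, 0], "rot": [-0.0029, -0.0096, -0.0199], "grip": 1}, {"linear": [0, 0, 0], "rot": [-0.0031, -0.0102, -0.0213], "grip": 1}, {"linear": [0, 0, 0], "rot": [-0.0033, -0.0109, -0.0228], "grip": 1}]}}

```text
time: 45.0
ee_pos: [0.4688, -0.0027, 0.2893]
eef_rot: [0.955, 0.186, -0.106, 0.203]
ft_force: [6.5, -2.4, 3.0]
width: 0.0088
```

```bash
python3 -c "
from goto import *
show();tool()"
```

```text
t 45.0 ang -84.29 loc [ 0.3 77.7 41. ] q [ 0.19  0.16 -0.6   1.66  0.44  1.66 -1.64] F [ 6.5 -2.4  3. ] tz -0.305 w 0.0088
tool F [ 4.3  5.6 -2.5] M [-0.704  1.225 -0.305] z [-0.127 -0.428 -0.895]
```

>>> {"method": "apply_moves", "body": {"commands": [{"linear": [0, 0, 0], "rot": [-0.0008, -0.0027, -0.0057], "grip": 1}, {"linear": [0, 0, 0], "rot": [-0.0012, -0.0041, -0.0085], "grip": 1}, {"linear": [0, 0, 0], "rot": [-0.0015, -0.0048, -0.01], "grip": 1}, {"linear": [0, 0, 0], "rot": [-0.0017, -0.0055, -0.0114], "grip": 1}]}}

```text
time: 45.4
ee_pos: [0.4688, -0.0027, 0.2893]
eef_rot: [0.959, 0.167, -0.102, 0.206]
ft_force: [5.7, -2.6, 3.3]
width: 0.0087
```

```bash
python3 -c "
from goto import *
show();tool()"
```

```text
t 45.4 ang -86.59 loc [ 0.3 77.7 41. ] q [ 0.18  0.16 -0.59  1.66  0.44  1.65 -1.68] F [ 5.7 -2.6  3.3] tz -0.337 w 0.0087
tool F [ 3.6  5.5 -2.6] M [-0.634  1.259 -0.337] z [-0.127 -0.428 -0.895]
```

>>> {"method": "apply_moves", "body": {"commands": [{"linear": [0, 0, 0], "rot": [-0.0008, -0.0027, -0.0057], "grip": 1}, {"linear": [0, 0, 0], "rot": [-0.0012, -0.0041, -0.0085], "grip": 1}, {"linear": [0, 0, 0], "rot": [-0.0015, -0.0048, -0.01], "grip": 1}, {"linear": [0, 0, 0], "rot": [-0.0017, -0.0055, -0.0114], "grip": 1}]}}

```text
time: 45.8
ee_pos: [0.4688, -0.0026, 0.2893]
eef_rot: [0.962, 0.148, -0.098, 0.208]
ft_force: [6.2, -2.7, 3.3]
width: 0.0085
```

```bash
python3 -c "
from goto import *
show();tool()"
```

```text
t 45.8 ang -88.85 loc [ 0.3 77.7 41.1] q [ 0.18  0.16 -0.59  1.66  0.44  1.65 -1.72] F [ 6.2 -2.7  3.3] tz -0.828 w 0.0085
tool F [ 4.3  5.6 -2.6] M [-0.778  1.336 -0.828] z [-0.127 -0.429 -0.895]
```

>>> {"method": "apply_moves", "body": {"commands": [{"linear": [0, 0, 0], "rot": [-0.0004, -0.0014, -0.0028], "grip": 1}, {"linear": [0, 0, 0], "rot": [-0.0008, -0.0027, -0.0057], "grip": 1}]}}

```text
time: 46.0
ee_pos: [0.4688, -0.0027, 0.2893]
eef_rot: [0.963, 0.138, -0.096, 0.209]
ft_force: [6.3, -3.5, 3.4]
width: 0.009
```

```bash
python3 -c "
from goto import *
show();tool()"
```

```text
t 46.0 ang -90.0 loc [ 0.3 77.7 41. ] q [ 0.18  0.16 -0.59  1.66  0.44  1.65 -1.74] F [ 6.3 -3.5  3.4] tz -0.906 w 0.009
tool F [ 4.4  6.2 -2.3] M [-0.768  1.316 -0.906] z [-0.127 -0.429 -0.895]
```

Third screw home. Release, go to k3 (wing at −44.4°).

>>> {"method": "apply_moves", "body": {"commands": [{"linear": [0, 0, 0], "rot": [0, 0, 0], "grip": 0}, {"linear": [0, 0, 0], "rot": [0, 0, 0], "grip": 0}, {"linear": [0, 0, 0], "rot": [0, 0, 0], "grip": 0}, {"linear": [0, 0, 0], "rot": [0, 0, 0], "grip": 0}, {"linear": [0.021, 0.071, 0.149], "rot": [0, 0, 0], "grip": 0}, {"linear": [0.021, 0.071, 0.149], "rot": [0, 0, 0], "grip": 0}, {"linear": [0.021, 0.071, 0.149], "rot": [0, 0, 0], "grip": 0}]}}

```text
time: 46.7
ee_pos: [0.4745, 0.0197, 0.3338]
eef_rot: [0.963, 0.139, -0.096, 0.208]
ft_force: [-0.2, 0.2, -1.4]
width: 0.0429
```

```bash
python3 -c "
from goto import *
show();tool()
print(mv(*target(3,-44.4,.05)))"
```

```text
t 46.7 ang -89.93 loc [ 1.5 78.1 91.2] q [ 0.15  0.17 -0.6   1.56  0.44  1.76 -1.74] F [-0.2  0.2 -1.4] tz -0.026 w 0.0429
tool F [ 0.2 -0.7  1.2] M [ 0.435  0.306 -0.026] z [-0.127 -0.427 -0.895]
([0.49, 0.106, -0.1398], [0.0323, 0.1082, 0.2264])
```

>>> {"method": "apply_moves", "body": {"commands": [{"linear": [0.49, 0.106, -0.14], "rot": [0.0323, 0.1082, 0.2264], "grip": 0}, {"linear": [0.49, 0.106, -0.14], "rot": [0.0323, 0.1082, 0.2264], "grip": 0}, {"linear": [0.49, 0.106, -0.14], "rot": [0.0323, 0.1082, 0.2264], "grip": 0}, {"linear": [0.49, 0.106, -0.14], "rot": [0.0323, 0.1082, 0.2264], "grip": 0}, {"linear": [0.49, 0.106, -0.14], "rot": [0.0323, 0.1082, 0.2264], "grip": 0}, {"linear": [0.49, 0.106, -0.14], "rot": [0.0323, 0.1082, 0.2264], "grip": 0}, {"linear": [0.49, 0.106, -0.14], "rot": [0.0323, 0.1082, 0.2264], "grip": 0}]}}

```text
time: 47.4
ee_pos: [0.621, 0.0503, 0.29]
eef_rot: [0.834, 0.501, -0.171, 0.155]
ft_force: [-0.4, 0.7, 0.7]
width: 0.0433
```

```bash
python3 -c "
from goto import *
show();tool()
print(mv(*target(3,-44.4,.005)))"
```

```text
t 47.4 ang -44.36 loc [ -0.2 -77.7  83.7] q [ 0.07  0.56 -0.67  1.2   0.65  1.83 -1.01] F [-0.4  0.7  0.7] tz 0.069 w 0.0433
tool F [ 0.1 -0.6 -0.9] M [0.065 0.532 0.069] z [-0.13  -0.429 -0.894]
([-0.0174, -0.06, -0.1281], [0.0006, -0.0009, 0.0001])
```

>>> {"method": "apply_moves", "body": {"commands": [{"linear": [-0.0174, -0.06, -0.129], "rot": [0, 0, 0], "grip": 0}, {"linear": [-0.0174, -0.06, -0.129], "rot": [0, 0, 0], "grip": 0}, {"linear": [-0.0174, -0.06, -0.129], "rot": [0, 0, 0], "grip": 1}, {"linear": [-0.0174, -0.06, -0.129], "rot": [0, 0, 0], "grip": 1}, {"linear": [-0.0174, -0.06, -0.129], "rot": [0, 0, 0], "grip": 1}, {"linear": [-0.0174, -0.06, -0.129], "rot": [0, 0, 0], "grip": 1}, {"linear": [-0.0174, -0.06, -0.129], "rot": [0, 0, 0], "grip": 1}, {"linear": [-0.0174, -0.06, -0.129], "rot": [0, 0, 0], "grip": 1}, {"linear": [-0.0174, -0.06, -0.129], "rot": [0, 0, 0], "grip": 1}], "newtons": 60}}

```text
time: 48.3
ee_pos: [0.6153, 0.0338, 0.253]
eef_rot: [0.834, 0.501, -0.17, 0.155]
ft_force: [-4.0, 2.2, 3.1]
width: 0.0085
```

```bash
python3 -c "
from goto import *
show();tool()"
```

```text
t 48.3 ang -44.35 loc [  0.9 -77.5  42.9] q [ 0.11  0.55 -0.67  1.29  0.65  1.75 -1.02] F [-4.   2.2  3.1] tz -0.083 w 0.0085
tool F [-1.4 -4.3 -3.2] M [ 1.085  0.146 -0.083] z [-0.129 -0.428 -0.894]
```

>>> {"method": "apply_moves", "body": {"commands": [{"linear": [0, 0, 0], "rot": [-0.0025, -0.0082, -0.0171], "grip": 1}, {"linear": [0, 0, 0], "rot": [-0.005, -0.0164, -0.0341], "grip": 1}, {"linear": [0, 0, 0], "rot": [-0.0074, -0.0246, -0.0512], "grip": 1}, {"linear": [0, 0, 0], "rot": [-0.0099, -0.0328, -0.0683], "grip": 1}, {"linear": [0, 0, 0], "rot": [-0.0124, -0.041, -0.0854], "grip": 1}, {"linear": [0, 0, 0], "rot": [-0.0149, -0.0492, -0.1024], "grip": 1}, {"linear": [0, 0, 0], "rot": [-0.0174, -0.0574, -0.1195], "grip": 1}, {"linear": [0, 0, 0], "rot": [-0.0176, -0.058, -0.1209], "grip": 1}, {"linear": [0, 0, 0], "rot": [-0.0178, -0.0587, -0.1224], "grip": 1}, {"linear": [0, 0, 0], "rot": [-0.018, -0.0594, -0.1238], "grip": 1}, {"linear": [0, 0, 0], "rot": [-0.0182, -0.0601, -0.1252], "grip": 1}]}}

```text
time: 49.4
ee_pos: [0.6153, 0.0338, 0.253]
eef_rot: [0.923, 0.307, -0.132, 0.188]
ft_force: [-4.0, 2.2, 4.1]
width: 0.0084
```

```bash
python3 -c "
from goto import *
show();tool()"
```

```text
t 49.4 ang -69.51 loc [  0.9 -77.6  42.8] q [ 0.07  0.54 -0.6   1.29  0.62  1.74 -1.44] F [-4.   2.2  4.1] tz -0.275 w 0.0084
tool F [-3.5 -3.  -4. ] M [ 1.274 -0.412 -0.275] z [-0.129 -0.429 -0.894]
```

>>> {"method": "apply_moves", "body": {"commands": [{"linear": [0, 0, 0], "rot": [-0.0008, -0.0027, -0.0057], "grip": 1}, {"linear": [0, 0, 0], "rot": [-0.0017, -0.0055, -0.0114], "grip": 1}, {"linear": [0, 0, 0], "rot": [-0.0025, -0.0082, -0.0171], "grip": 1}, {"linear": [0, 0, 0], "rot": [-0.0027, -0.0089, -0.0185], "grip": 1}, {"linear": [0, 0, 0], "rot": [-0.0029, -0.0096, -0.0199], "grip": 1}, {"linear": [0, 0, 0], "rot": [-0.0031, -0.0102, -0.0213], "grip": 1}, {"linear": [0, 0, 0], "rot": [-0.0033, -0.0109, -0.0228], "grip": 1}]}}

```text
time: 50.1
ee_pos: [0.6153, 0.0338, 0.253]
eef_rot: [0.935, 0.27, -0.125, 0.193]
ft_force: [-5.3, 2.5, 3.1]
width: 0.0085
```

```bash
python3 -c "
from goto import *
show();tool()"
```

```text
t 50.1 ang -74.1 loc [  0.9 -77.6  42.9] q [ 0.07  0.54 -0.59  1.29  0.61  1.73 -1.52] F [-5.3  2.5  3.1] tz -0.275 w 0.0085
tool F [-4.3 -4.  -3.1] M [ 1.273 -0.481 -0.275] z [-0.129 -0.429 -0.894]
```

>>> {"method": "apply_moves", "body": {"commands": [{"linear": [0, 0, 0], "rot": [-0.0008, -0.0027, -0.0057], "grip": 1}, {"linear": [0, 0, 0], "rot": [-0.0012, -0.0041, -0.0085], "grip": 1}, {"linear": [0, 0, 0], "rot": [-0.0015, -0.0048, -0.01], "grip": 1}, {"linear": [0, 0, 0], "rot": [-0.0017, -0.0055, -0.0114], "grip": 1}]}}

```text
time: 50.5
ee_pos: [0.6153, 0.0338, 0.253]
eef_rot: [0.94, 0.251, -0.121, 0.196]
ft_force: [-5.3, 3.1, 4.3]
width: 0.0085
```

```bash
python3 -c "
from goto import *
show();tool()"
```

```text
t 50.5 ang -76.4 loc [  0.9 -77.5  42.9] q [ 0.06  0.53 -0.58  1.3   0.61  1.73 -1.56] F [-5.3  3.1  4.3] tz -0.315 w 0.0085
tool F [-4.6 -3.9 -4.5] M [ 1.286 -0.531 -0.315] z [-0.129 -0.429 -0.894]
```

>>> {"method": "apply_moves", "body": {"commands": [{"linear": [0, 0, 0], "rot": [-0.0008, -0.0027, -0.0057], "grip": 1}, {"linear": [0, 0, 0], "rot": [-0.0012, -0.0041, -0.0085], "grip": 1}, {"linear": [0, 0, 0], "rot": [-0.0015, -0.0048, -0.01], "grip": 1}, {"linear": [0, 0, 0], "rot": [-0.0017, -0.0055, -0.0114], "grip": 1}]}}

```text
time: 50.9
ee_pos: [0.6153, 0.0338, 0.2531]
eef_rot: [0.945, 0.232, -0.117, 0.198]
ft_force: [-5.1, 2.3, 4.3]
width: 0.0081
```

```bash
python3 -c "
from goto import *
show();tool()"
```

```text
t 50.9 ang -78.68 loc [  0.9 -77.6  42.9] q [ 0.06  0.53 -0.58  1.3   0.61  1.73 -1.6 ] F [-5.1  2.3  4.3] tz -0.481 w 0.0081
tool F [-4.8 -3.  -4.2] M [ 1.265 -0.654 -0.481] z [-0.129 -0.429 -0.894]
```

>>> {"method": "apply_moves", "body": {"commands": [{"linear": [0, 0, 0], "rot": [-0.0004, -0.0014, -0.0028], "grip": 1}, {"linear": [0, 0, 0], "rot": [-0.0008, -0.0027, -0.0057], "grip": 1}]}}

```text
time: 51.1
ee_pos: [0.6153, 0.0338, 0.253]
eef_rot: [0.947, 0.223, -0.115, 0.2]
ft_force: [-4.7, 1.6, 4.8]
width: 0.0087
```

```bash
python3 -c "
from goto import *
show();tool()"
```

```text
t 51.1 ang -79.83 loc [  0.9 -77.6  42.9] q [ 0.06  0.53 -0.57  1.3   0.61  1.73 -1.62] F [-4.7  1.6  4.8] tz -0.769 w 0.0087
tool F [-5.  -1.9 -4.4] M [ 1.111 -0.661 -0.769] z [-0.129 -0.429 -0.894]
```

All four home. Release, retreat well clear, check with a picture.

>>> {"method": "apply_moves", "body": {"commands": [{"linear": [0, 0, 0], "rot": [0, 0, 0], "grip": 0}, {"linear": [0, 0, 0], "rot": [0, 0, 0], "grip": 0}, {"linear": [0, 0, 0], "rot": [0, 0, 0], "grip": 0}, {"linear": [0, 0, 0], "rot": [0, 0, 0], "grip": 0}, {"linear": [0.021, 0.071, 0.149], "rot": [0, 0, 0], "grip": 0}, {"linear": [0.042, 0.142, 0.298], "rot": [0, 0, 0], "grip": 0}, {"linear": [0.05, 0.18, 0.4], "rot": [0, 0, 0], "grip": 0}, {"linear": [0.05, 0.18, 0.4], "rot": [0, 0, 0], "grip": 0}, {"linear": [0.05, 0.18, 0.4], "rot": [0, 0, 0], "grip": 0}]}}

```text
time: 52.0
ee_pos: [0.6312, 0.0872, 0.3727]
eef_rot: [0.947, 0.222, -0.114, 0.2]
ft_force: [-0.5, -0.0, -0.5]
width: 0.0432
```

Run:
```python
from goto import *
show();tool()
c=r.camera('wrist'); a=c['frame']; d=r.camera('scene')['frame']
cv2.imwrite('pics/fin.png',np.hstack([cv2.resize(x,(400,300)) for x in(a,d)])[:,:,::-1])
```

```text
t 52.0 ang -79.95 loc [ -2.  -75.6 174.8] q [-0.08  0.57 -0.57  0.98  0.63  1.99 -1.57] F [-0.5 -0.  -0.5] tz -0.013 w 0.0432
tool F [-0.3 -0.4  0.6] M [ 0.4    0.311 -0.013] z [-0.128 -0.429 -0.894]
```

View pics/fin.png

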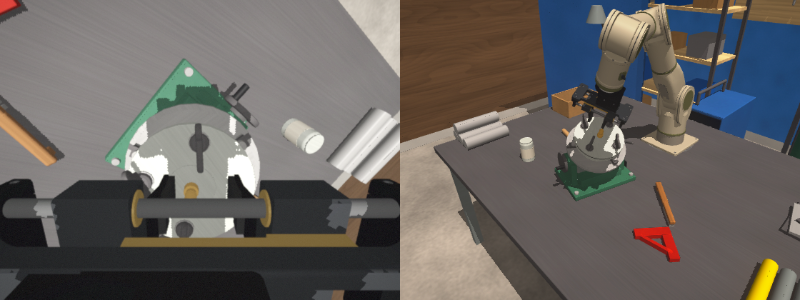

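The gripper is clear of the screws, with the tool about 175 mm above the cover. The tin, square and brush still lie where they were.

```bash
python3 -c "
from bench import r
print(r.close_job())"
```

```text
the job is handed in; nothing more can be done
None
```

All four wing screws are nipped up and turned fully home in cross order, and the job is handed in. It took about 52 s of the 72 s allowed.

- **First round:** I went from one screw to its opposite, then to the other two. Each was turned until the torque rose from about 0.05 N m to roughly 0.17–0.28 N m at the bite, then about 0.04–0.05 rad further.
- **Second round:** In the same order, each screw was turned until it stopped dead, with the torque climbing past 0.32 N m to about 0.8–0.9 N m. The angles from bite to stop agree with the stated 0.65 rad.
- **Last checks:** The gripper is open and clear, about 175 mm above the cover, with the measured force near zero. The tin, square and brush had not moved; the hammer was mostly hidden in the last picture, but the arm never went near it.
- **Uncertain readings:** The torque reading wandered by about 0.03–0.04 N m. The bite points are therefore known only to within one turning step, 0.06–0.08 rad. The camera fits disagreed by about 3° of tilt. I used the close-up fit, and the grips seated cleanly with less than 12 N of side load in the readings.

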